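# Audit the toppled coin tubes

### The job

Clear the yellow-handled nut spinner off the scale plate and lay it in the grey tool tray, and stand every toppled coin tube upright on the scale plate, red cap up. Once all the tubes stand there, run the audit on the black validator: press the yellow key, then the blue, then the green, each fully down and one at a time, and do not press the red key. At the end the tubes must still be standing on the plate and the spinner lying in the tray; leave the two bronze coin guides and the spare lock where they are.

Things in the scene. Friction and masses are not known exactly. Their poses are not given: they have to be found in the camera images.
- tube_a: toppled coin tube, 100 mm long, 0.10-0.20 kg: square black foot 40 x 40 x 8 mm, clear tube 34 mm in diameter with coins inside (8 to 88 mm), red cap 40 mm wide, 12 mm thick. Origin: centre of the foot's underside; z runs along the tube to the cap; centre of mass near z = 47 mm. Starts lying, axis 20 mm high, cap to the robot's right and a bit back, within 35 degrees. May be absent.
- tube_b: toppled coin tube, 100 mm long, 0.10-0.20 kg: square black foot 40 x 40 x 8 mm, clear tube 34 mm in diameter with coins inside (8 to 88 mm), red cap 40 mm wide, 12 mm thick. Origin: centre of the foot's underside; z runs along the tube to the cap; centre of mass near z = 47 mm. Starts lying, axis 20 mm high, cap to the robot's right and a bit back, within 35 degrees. May be absent.
- tube_c: toppled coin tube, 100 mm long, 0.10-0.20 kg: square black foot 40 x 40 x 8 mm, clear tube 34 mm in diameter with coins inside (8 to 88 mm), red cap 40 mm wide, 12 mm thick. Origin: centre of the foot's underside; z runs along the tube to the cap; centre of mass near z = 47 mm. Starts lying, axis 20 mm high, cap to the robot's right and a bit back, within 35 degrees. May be absent.
- tube_d: toppled coin tube, 100 mm long, 0.10-0.20 kg: square black foot 40 x 40 x 8 mm, clear tube 34 mm in diameter with coins inside (8 to 88 mm), red cap 40 mm wide, 12 mm thick. Origin: centre of the foot's underside; z runs along the tube to the cap; centre of mass near z = 47 mm. Starts lying, axis 20 mm high, cap to the robot's right and a bit back, within 35 degrees. May be absent.
- plate: the scale plate: a low fixed steel plate with a black rubber top, 150 mm (its x) by 300 mm (its y), top surface 8 mm above the counter. Origin: centre of its underside, on the counter; z up.
- spinner: nut spinner lying along its x axis, 0.14 kg: yellow handle 90 mm long (x -90 to 0 mm), 26 mm wide and high; steel shaft 8 mm thick (x 0 to 60 mm) and round socket 16 mm thick (x 60 to 80 mm), both 13 mm above the underside. Origin: on the underside at the handle's front end; z up. Starts lying on the scale plate, roughly along its length.
- spinner_handle (a point): middle of the spinner's yellow handle, near its centre of mass, 13 mm above its underside (x = -40 mm in the spinner's frame)
- spinner_socket (a point): the socket end of the spinner, on its axis, 13 mm above its underside (x = 78 mm)
- tray: the grey open tool tray, fixed: outside 240 mm (its x) by 110 mm (its y), 25 mm high, walls and floor 4 mm thick. Origin: centre of its underside, on the counter; z up.
- validator: the black coin validator, a fixed box 100 mm (x) by 210 mm (y) by 50 mm high; four round keys stand in a row along its y on its top, 45 mm apart, colours in any order. Origin: centre of its underside.
- key_yellow_top (a point): middle of the top face of the yellow key, a round sprung push button 24 mm in diameter facing up, 72 mm above the counter, in a grey round housing 40 mm wide whose rim is 10 mm lower
- key_blue_top (a point): middle of the top face of the blue key, a round sprung push button 24 mm in diameter facing up, 72 mm above the counter, in a grey round housing 40 mm wide whose rim is 10 mm lower
- key_green_top (a point): middle of the top face of the green key, a round sprung push button 24 mm in diameter facing up, 72 mm above the counter, in a grey round housing 40 mm wide whose rim is 10 mm lower
- key_red_top (a point): middle of the top face of the red key, a round sprung push button 24 mm in diameter facing up, 72 mm above the counter, in a grey round housing 40 mm wide whose rim is 10 mm lower
- key_yellow (a joint): how far the yellow key is pressed (m): 0 up, 0.006 fully down (about 4 N); it counts as pressed beyond 0.004 and springs back
- key_blue (a joint): how far the blue key is pressed (m): 0 up, 0.006 fully down (about 4 N); it counts as pressed beyond 0.004 and springs back
- key_green (a joint): how far the green key is pressed (m): 0 up, 0.006 fully down (about 4 N); it counts as pressed beyond 0.004 and springs back
- key_red (a joint): how far the red key is pressed (m): 0 up, 0.006 fully down (about 4 N); it counts as pressed beyond 0.004 and springs back. It must stay up (below 0.003).
- guide_1: bystander: bronze coin guide, a channel 100 x 30 x 18 mm. Origin: centre of its underside.
- guide_2: bystander: another bronze coin guide, the same size. Origin: centre of its underside.
- cam_lock: bystander: spare round cam lock, 28 mm across, 28 mm high. Origin: centre of its underside.

How it is judged (in metres and radians):
On the way, in this order (a step that is already met when the one before it is completed fails the run):
1. every coin tube stands upright on the scale plate and the nut spinner lies in the tray, all released (linear speed of each of spinner, tube_a, tube_b, tube_c, tube_d below 0.03 m/s and contact force between each of spinner, tube_a, tube_b, tube_c, tube_d and the fingers below 0.1 N and x of spinner_handle in the frame of tray between -0.118 and 0.118 m and y of spinner_handle in the frame of tray between -0.053 and 0.053 m and z of spinner_handle in the frame of tray between 0 and 0.032 m and x of spinner_socket in the frame of tray between -0.118 and 0.118 m and y of spinner_socket in the frame of tray between -0.053 and 0.053 m and z of spinner_socket in the frame of tray between 0 and 0.032 m and angle between each of tube_a, tube_b, tube_c, tube_d's own z axis and vertical below 0.1 rad and x of tube_a in the frame of plate between -0.075 and 0.075 m and y of tube_a in the frame of plate between -0.15 and 0.15 m and z of tube_a in the frame of plate between 0.004 and 0.013 m and x of tube_b in the frame of plate between -0.075 and 0.075 m and y of tube_b in the frame of plate between -0.15 and 0.15 m and z of tube_b in the frame of plate between 0.004 and 0.013 m and x of tube_c in the frame of plate between -0.075 and 0.075 m and y of tube_c in the frame of plate between -0.15 and 0.15 m and z of tube_c in the frame of plate between 0.004 and 0.013 m and x of tube_d in the frame of plate between -0.075 and 0.075 m and y of tube_d in the frame of plate between -0.15 and 0.15 m and z of tube_d in the frame of plate between 0.004 and 0.013 m), for 0.3 s.
2. the yellow key is pressed fully down (value of joint key_yellow above 0.004 m), for 0.02 s.
3. the blue key is pressed fully down (value of joint key_blue above 0.004 m), for 0.02 s.
4. the green key is pressed fully down (value of joint key_green above 0.004 m), for 0.02 s.
At the end, for the whole second after the job is handed in: every coin tube present stands upright (within 0.1 rad, red cap up) with the middle of its foot on the scale plate, the nut spinner lies wholly inside the tool tray, all released and at rest, and no key is held down (all of step 1 and value of joint each of key_yellow, key_blue, key_green, key_red below 0.003 m); the robot touches nothing.
It fails at once if the red key is pressed (value of joint key_red above 0.003 m).
It fails at once if two keys are pressed at once (value of joint each of key_yellow, key_blue above 0.003 m or value of joint each of key_yellow, key_green above 0.003 m or value of joint each of key_blue, key_green above 0.003 m).
It fails at once if a coin guide or the spare lock is moved more than 40 mm (distance of any of guide_1, guide_2, cam_lock from where it was at the start of the episode above 0.04 m).
Of tube_a, tube_b, tube_c, tube_d only 3 to 4 are there at a start; the rules pass over those that are not, and their reading is None.
At some moment in a run one of tube_a, tube_b, tube_c, tube_d, spinner may be knocked a few centimetres aside while the robot is not near it.
Once in a run the grip may slacken for a moment while it holds something.
It also fails if it takes over 210 s, if anything falls off the work surface, if the arm or the gripper's body presses on something with over 40 N, if the wrist force passes 120 N, or if a joint passes its speed limit or range.

### The arm

A 6-joint arm with a two-finger parallel gripper is mounted at the origin on the work surface. World frame = base frame: x ahead of the robot, y to its left, z up, the work surface at z = 0. Lengths are in m, angles in degrees, forces in N, time in s.
With the tool pointing down it reaches from about 0.35 to 0.875 m from the base axis. Payload 4.2 kg.
Tool frame: the origin (TCP) lies at the very end of the fingers, on their centre line; the grasp point (between the pads) lies 19 mm behind it; z points along the fingers, y is the line along which they close (so a half turn about z gives the same grasp; the last joint's range is limited). The gripper opens to 87 mm and grips with 3 to 60 N. Pads are 19 mm wide; open, the fingers measure 117 mm over their backs; the gripper's body (75 mm by 190 mm) begins 51 mm behind the grasp point.
Start: joints at [-49.068, 22.042, 0.453, 0, -68.411, -14.817], TCP at [0.275, -0.561, 0.223] pointing down, gripper open.
Joint ranges: [-179.83, 179.83], [-69.29, 118.12], [-61.27, 80.66], [-181.25, 117.63], [-171.15, -9.14], [-177.46, 177.46]. Speed limits (degrees/s): [159.86, 159.86, 180, 180, 180, 180].

### API

Orientations are given as a 3x3 rotation matrix whose columns are the frame's x, y, z axes.
In Python, from station import r gives the robot as it stands.
- The arm moves only by the tool jog_arm, never from a script. Its argument "plan" is text: rows parted by semicolons, each of 7 numbers parted by spaces: the shift along the tool's x, y, z normalised to -1 to 1, where 1 is 0.025 m, then the turn, a rotation vector about the tool's x, y, z normalised to -1 to 1, where 1 is 8 degrees, then the closure, from -1 (fully open) to 1 (shut). A call has exactly 10 rows; each row shifts and turns the commanded pose from where the row before left it, along the tool's axes as they then stand; what a row does not reach is not made up. A row lasts 1/10 s, in which the tool goes at most 50 mm and 8.59 degrees, less where a joint would pass 70% of its speed; a pose out of reach is approached as far as the arm can. A call with a number of a shift or a turn outside -1 to 1 is refused whole. A call with a gripper value outside its range is refused whole. The fingers move at their own pace and stop on an object; the grip force is fixed at half the most. Time passes only in rows, so rows that do not move let the fingers close, or fill a call up. It gives the time, the measured TCP pose, the force, the opening and the grip force at its end, in the units of the state.
- r.sense(): the state, without advancing time (a new reading comes with each control period).
- r.capture(name): name is "scene" or "top" or "wrist"; returns (picture, depth): 384x512x3 uint8, red, green, blue; 384x512 float32, m along the optical axis (not along the pixel's ray), 0 where there is no reading.
- r.get_calibration(name): a dict with "mtx" (3x3 intrinsics, pixels), "extrinsics" (4x4, takes a point from camera to world coordinates). Camera axes: x right, y up, looking along -z (the intrinsics and any distortion apply to the point x, -y, -z); pixel columns grow to the right and rows downward; lengths in m; the calibration is good to about 2 mm. A picture is of the moment at which its call begins: read the wrist's pose just before it. get_calibration takes no time and is no camera call; for the wrist camera it gives the pose at the moment of the call.
- r.finish_job(): hands the job in; it is judged then, once.
The state is a dict: "time_s": time; "joints": joint angles; "joint_velocities": joint speeds; "effort": joint torques, N m; "tcp_pos": TCP position; "ee_rot": TCP orientation; "wrist_force": force on the tool from outside, world axes, zero at the start; "moment": the same for the moment, N m; "gripper_width": opening from 0.0 (shut) to 1.0 (fully open); "gripper_force": force on a finger pad.
Only numpy, scipy, OpenCV 4.12 (cv2) and the standard library are available. Lean on these libraries where they do the work, as an engineer would, in place of code of your own. Each camera call takes 0.05 s, during which the arm holds its last target. There are 200 camera calls.

## Working session

There is one attempt and no reset: what is moved stays moved. The work goes in short steps, Python scripts to look and compute and a tool call to move; the robot and the scene stay as the last step left them, time stands still between calls to the robot, and variables do not carry over. Pictures are saved under pics/ and viewed, at most 14 in all, crops included, and the job is handed in when it is done.

Besides the shell and the picture viewer there is one more tool, called as name(argument=value, ...) on one line, values as JSON. jog_arm: Moves the arm, as the interface text tells. Scaled input: -1 to 1 covers 0.025 m each way for a shift and 8 degrees each way for a turn. Its arguments: {"type":"object","properties":{"plan":{"type":"string"}},"required":["plan"]}

```bash
ls; mkdir -p pics; cat > h.py <<'E'
import numpy as np, cv2
from station import r
def world(name,dep=None,cal=None):
    cal=cal or r.get_calibration(name); K=np.array(cal["mtx"]);E=np.array(cal["extrinsics"])
    v,u=np.mgrid[0:384,0:512]
    x=(u-K[0,2])/K[0,0]*dep; y=(v-K[1,2])/K[1,1]*dep
    P=np.stack([x,-y,-dep,np.ones_like(dep)],-1)@E.T
    return P[...,:3]
def snap(name,fn=None):
    cal=r.get_calibration(name)
    im,d=r.capture(name)
    if fn: cv2.imwrite("pics/"+fn,im[...,::-1])
    return im,d,world(name,d,cal)
E
python3 - <<'E'
from h import *
im,d,P=snap("top","top1.png"); np.save("top_P.npy",P); np.save("top_im.npy",im)
im2,d2,P2=snap("scene","scene1.png"); np.save("sc_P.npy",P2); np.save("sc_im.npy",im2)
s=r.sense(); print({k:np.round(v,3).tolist() for k,v in s.items()})
for n in("top","scene","wrist"): print(n,np.round(r.get_calibration(n)["extrinsics"],3).tolist(), np.round(r.get_calibration(n)["mtx"],1).tolist())
E
```

```text
pics
{'time_s': 0.1, 'joints': [-49.068, 22.087, 0.386, -0.025, -68.413, -14.817], 'joint_velocities': [-0.1, -0.201, 0.162, 0.057, -0.036, 0.07], 'effort': [-0.0, -39.169, 18.794, 4.232, 0.013, -0.0], 'tcp_pos': [0.275, -0.561, 0.222], 'ee_rot': [[-0.898, -0.44, -0.001], [-0.44, 0.898, 0.002], [0.0, 0.002, -1.0]], 'wrist_force': [-0.737, 0.499, -0.588], 'moment': [-0.01, -0.016, 0.074], 'gripper_force': 0.0, 'gripper_width': 1.001}
top [[-0.036, 0.975, -0.221, 0.284], [-0.999, -0.036, 0.004, -0.06], [-0.004, 0.221, 0.975, 1.518], [0.0, 0.0, 0.0, 1.0]] [[491.1, 0.0, 247.1], [0.0, 491.1, 199.7], [0.0, 0.0, 1.0]]
scene [[0.229, -0.769, 0.597, 1.353], [0.973, 0.176, -0.147, -0.241], [0.008, 0.614, 0.789, 1.079], [0.0, 0.0, 0.0, 1.0]] [[375.3, 0.0, 257.7], [0.0, 375.3, 190.0], [0.0, 0.0, 1.0]]
wrist [[-0.44, -0.864, -0.244, 0.208], [0.898, -0.423, -0.122, -0.595], [0.002, -0.273, 0.962, 0.383], [0.0, 0.0, 0.0, 1.0]] [[323.4, 0.0, 250.9], [0.0, 323.4, 186.1], [0.0, 0.0, 1.0]]
```

View pics/top1.png

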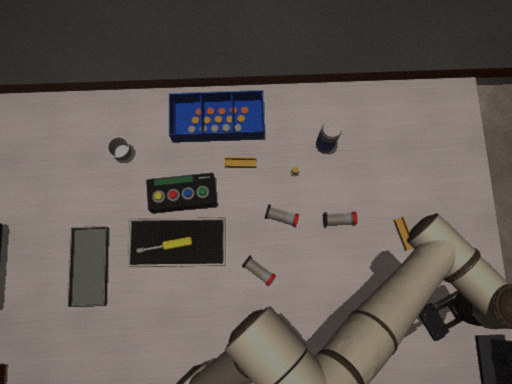

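View pics/scene1.png

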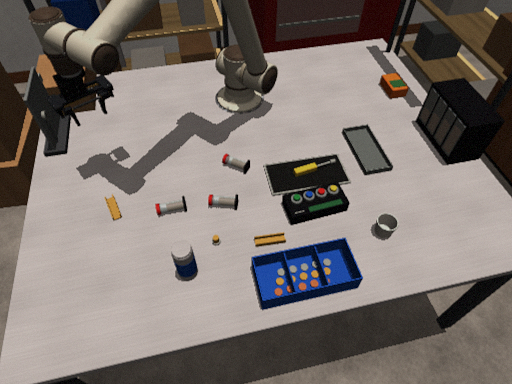

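The top view shows the plate at (177,242) with the spinner on it (handle at (177,242), socket at (138,250)) and the tray at (89,266). The validator keys run yellow (158,196), red (173,195), blue (188,193), green (202,191). There are three toppled tubes, at (282,215), (340,219) and (259,270), with caps to the right. The scene view agrees that there are three tubes.

```bash
cat >> h.py <<'E'
def blobs(mask,P,zr,mn=8):
    m=(mask&(P[...,2]>zr[0])&(P[...,2]<zr[1])).astype(np.uint8)
    n,l,st,c=cv2.connectedComponentsWithStats(m)
    out=[]
    for i in range(1,n):
        if st[i,4]>=mn:
            p=P[l==i]; out.append((c[i].round(1),int(st[i,4]),p.min(0),p.max(0),p.mean(0)))
    return out
def hsv(im): return cv2.cvtColor(im,cv2.COLOR_RGB2HSV).astype(int)
def near(P,u,v,k=1): return np.median(P[v-k:v+k+1,u-k:u+k+1].reshape(-1,3),0)
E
python3 - <<'E'
from h import *
im=np.load("top_im.npy");P=np.load("top_P.npy")
np.set_printoptions(precision=4,suppress=True)
H=hsv(im);h,s,v=H[...,0],H[...,1],H[...,2]
print("table z",near(P,230,320),near(P,60,150))
for n,m in (("red",((h<6)|(h>172))&(s>140)&(v>70)),("yel",(h>20)&(h<34)&(s>130)&(v>70)),("blue",(h>100)&(h<130)&(s>120)&(v>60)),("green",(h>45)&(h<85)&(s>90)&(v>40))):
    for b in blobs(m,P,(0.003,0.1)): print(n,*b)
zz=P[...,2]
for n,(u0,u1,v0,v1) in dict(A=(262,302,202,230),B=(319,360,208,230),C=(240,280,252,290)).items():
    Q=P[v0:v1,u0:u1].reshape(-1,3);I=(Q[:,2]>0.012)
    q=Q[I][:,:2].astype(np.float32); rc=cv2.minAreaRect(q); print(n,len(q),rc,q.mean(0))
for n,(u,v) in dict(plateUL=(131,221),plateUR=(222,219),plateLL=(132,265),plateLR=(224,263),platec=(200,255),trUL=(72,229),trUR=(107,229),trLL=(70,304),trLR=(106,304),trc=(89,270)).items(): print(n,near(P,u,v))
E
```

```text
table z [ 0.2585 -0.0028  0.0027] [ 0.8155  0.5356 -0.0005]
red [172.5 194. ] 42 [0.6275 0.1485 0.0634] [0.6474 0.1703 0.08  ] [0.6367 0.1585 0.0706]
red [354.5 217.5] 40 [ 0.5345 -0.3996  0.0243] [ 0.5682 -0.3893  0.0443] [ 0.5507 -0.3943  0.0353]
red [295.3 219.4] 37 [ 0.5361 -0.2187  0.0233] [ 0.5681 -0.2052  0.0417] [ 0.5515 -0.2125  0.0351]
red [270.2 279.3] 45 [ 0.3593 -0.139   0.024 ] [ 0.3885 -0.1144  0.044 ] [ 0.3728 -0.1272  0.0365]
yel [157.7 195.5] 48 [0.6234 0.193  0.0615] [0.6453 0.2163 0.0755] [0.6339 0.2035 0.0695]
yel [176.8 242.7] 242 [0.4756 0.1079 0.0059] [0.5101 0.2011 0.0452] [0.493  0.1516 0.0323]
blue [238.2  91.6] 19 [ 0.9635 -0.0697  0.0598] [ 0.9688 -0.0314  0.0736] [ 0.9661 -0.051   0.0663]
blue [180.9  93.6] 21 [0.9631 0.1119 0.0557] [0.9699 0.1536 0.0751] [0.9661 0.1317 0.0662]
blue [210.5  92.5] 19 [0.9632 0.0197 0.0574] [0.9691 0.0582 0.0721] [0.9664 0.0374 0.0657]
blue [203.6 118.7] 663 [ 0.8257 -0.0544  0.003 ] [0.9682 0.1673 0.0771] [0.8956 0.0645 0.0243]
blue [254.2 117.6] 370 [ 0.8271 -0.1283  0.003 ] [ 0.9671 -0.0462  0.0775] [ 0.8945 -0.1     0.
[... 914 characters left out ...]
0683 0.0712]
A 377 ((0.4333733320236206, -0.12585709989070892), (0.10008872300386429, 0.3260040879249573), 70.90423583984375) [ 0.5632 -0.1701]
B 389 ((0.45006808638572693, -0.21303480863571167), (0.08565417677164078, 0.44356268644332886), 36.5727424621582) [ 0.5496 -0.3491]
C 396 ((0.36572200059890747, -0.0646287351846695), (0.09959772974252701, 0.1319352090358734), 50.359432220458984) [ 0.3995 -0.0935]
plateUL [0.5704 0.2983 0.0061]
plateUR [0.5663 0.0136 0.0068]
plateLL [0.4328 0.2927 0.0073]
plateLR [0.4287 0.0106 0.0078]
platec [0.4561 0.0838 0.0061]
trUL [0.5484 0.4768 0.0222]
trUR [0.5453 0.3702 0.0178]
trLL [0.3225 0.4757 0.0178]
trLR [0.3187 0.3694 0.0037]
trc [0.4231 0.4263 0.002 ]
```

jog_arm(plan="-0.9 1 0 0 0 0 -1;-0.9 1 0 0 0 0 -1;-0.9 1 0 0 0 0 -1;-0.9 1 0 0 0 0 -1;-0.9 1 0 0 0 0 -1;-0.9 1 0 0 0 0 -1;-0.9 1 0 0 0 0 -1;-0.9 1 0 0 0 0 -1;-0.9 1 0 0 0 0 -1;-0.9 1 0 0 0 0 -1")

```text
time_s: 1.1
tcp_pos: [0.367, -0.2363, 0.2223]
ee_rot: [[-0.898, -0.44, -0.0], [-0.44, 0.898, 0.0], [0.0, 0.0, -1.0]]
wrist_force: [1.1, -0.1, 0.1]
gripper_width: 0.998
gripper_force: 0.0
```

jog_arm(plan="-0.9 1 0 0 0 0 -1;-0.9 1 0 0 0 0 -1;-0.9 1 0 0 0 0 -1;-0.9 1 0 0 0 0 -1;-0.9 1 0 0 0 0 -1;-0.9 1 0 0 0 0 -1;-0.9 1 0 0 0 0 -1;-0.9 1 0 0 0 0 -1;-0.9 1 0 0 0 0 -1;-0.9 1 0 0 0 0 -1")

```text
time_s: 2.1
tcp_pos: [0.4589, 0.0872, 0.2223]
ee_rot: [[-0.898, -0.44, -0.001], [-0.44, 0.898, -0.0], [0.001, 0.0, -1.0]]
wrist_force: [1.2, -0.1, 1.1]
gripper_width: 1.001
gripper_force: 0.0
```

jog_arm(plan="0 0 0 0 0 -1 -1;0 0 0 0 0 -1 -1;0 0 0 0 0 -1 -1;0 0 0 0 0 -1 -1;0 0 0 0 0 -1 -1;0 0 0 0 0 -1 -1;0 0 0 0 0 -1 -1;0 0 0 0 0 -1 -1;0 0 0 0 0 0 -1;0 0 0 0 0 0 -1")

```text
time_s: 3.1
tcp_pos: [0.4589, 0.0858, 0.2223]
ee_rot: [[-0.001, -1.0, -0.001], [-1.0, 0.001, -0.0], [0.0, 0.001, -1.0]]
wrist_force: [1.0, -0.9, 0.2]
gripper_width: 1.001
gripper_force: 0.0
```

```bash
python3 - <<'E'
from h import *
np.set_printoptions(precision=4,suppress=True)
s=r.sense();print(s["joints"],s["tcp_pos"],s["ee_rot"])
im,d,P=snap("wrist","w1.png");np.save("w_P.npy",P);np.save("w_im.npy",im)
im,d,P=snap("top","top2.png");np.save("top_P.npy",P);np.save("top_im.npy",im)
E
```

```text
[ 30.6006   6.4873 -20.7567  -0.0108 -62.7886 -30.6553] [0.4589 0.0858 0.2223] [[-0.001  -1.     -0.0006]
 [-1.      0.001  -0.0001]
 [ 0.0001  0.0006 -1.    ]]
```

View pics/w1.png

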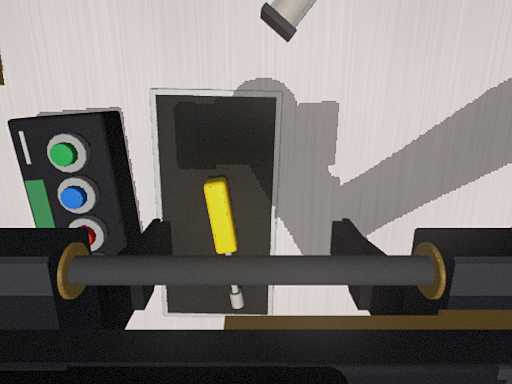

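View pics/top2.png

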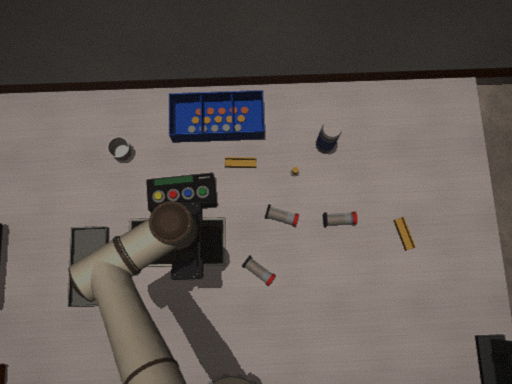

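The wrist view shows the spinner handle at about (220,215) and its socket at (237,297). The top view shows only three tubes and confirms nothing was hidden under the arm.

```bash
cat >> h.py <<'E'
np.set_printoptions(precision=4,suppress=True)
def delta(pos,R=None):
    s=r.sense();p=np.array(s["tcp_pos"]);M=np.array(s["ee_rot"])
    t=M.T@(np.array(pos)-p)/0.025
    w=np.zeros(3) if R is None else cv2.Rodrigues(M.T@np.array(R))[0].ravel()*180/np.pi/8
    print("units shift",t.round(2),"turn",w.round(2)); return t,w
def fit(mask,P,zr):
    m=mask&(P[...,2]>zr[0])&(P[...,2]<zr[1]); p=P[m]; c=p.mean(0)
    u,_,vt=np.linalg.svd((p-c)[:,:2],full_matrices=False); a=vt[0]; q=(p[:,:2]-c[:2])@vt.T
    return c,a,q.min(0),q.max(0),c[:2]+((q.min(0)+q.max(0))/2)@vt
E
python3 - <<'E'
from h import *
im=np.load("w_im.npy");P=np.load("w_P.npy")
H=hsv(im);h,s,v=H[...,0],H[...,1],H[...,2]
y=(h>20)&(h<34)&(s>130)&(v>70); y[270:]=0; y[:,:180]=0
print("handle",fit(y,P,(0.005,0.06)))
print("socket",near(P,237,299,2),near(P,231,265,0))
for n,(u,v) in dict(pUL=(152,90),pUR=(280,94),pLR=(271,312),pc=(240,130),table=(300,150)).items(): print(n,near(P,u,v))
for n,(u,v) in dict(green=(62,154),blue=(73,197)).items(): print(n,near(P,u,v))
im=np.load("top_im.npy");P=np.load("top_P.npy");H=hsv(im);h,s,v=H[...,0],H[...,1],H[...,2]
for n,(u0,u1,v0,v1) in dict(A=(262,302,202,230),B=(319,360,208,230),C=(240,280,252,290)).items():
    m=np.zeros(h.shape,bool);m[v0:v1,u0:u1]=1
    m2=m&(P[...,2]<0.06)&(P[...,2]>0.015)
    c,a,lo,hi,mid=fit(m2,P,(0.015,0.06))
    red=m&((h<6)|(h>172))&(s>140); rc=P[red].mean(0)
    if a@(rc[:2]-c[:2])<0:a=-a
    print(n,m2.sum(),"c",c,"mid",mid,"ext",hi-lo,"d",a,np.degrees(np.arctan2(a[1],a[0])),"red",rc)
E
```

```text
handle (array([0.4941, 0.1455, 0.0307]), array([-0.1535,  0.9882]), array([-0.0408, -0.0116]), array([0.0606, 0.0146]), array([0.494 , 0.1555]))
socket [0.4763 0.2604 0.0277] [0.4641 0.0529 0.3079]
pUL [0.5689 0.0055 0.0067]
pUR [0.426  0.0099 0.0067]
pLR [0.4314 0.297  0.0064]
pc [0.4712 0.0498 0.0067]
table [ 0.3999  0.0744 -0.0007]
green [0.6432 0.0661 0.0708]
blue [0.639  0.11   0.0711]
A 372 c [ 0.5668 -0.1719  0.0334] mid [ 0.5693 -0.173 ] ext [0.0999 0.0409] d [-0.3239 -0.9461] -108.89809877654156 red [ 0.5508 -0.2121  0.0353]
B 383 c [ 0.5503 -0.3504  0.0331] mid [ 0.5511 -0.352 ] ext [0.1018 0.039 ] d [ 0.02   -0.9998] -88.85672977664127 red [ 0.5438 -0.3862  0.0712]
C 388 c [ 0.4014 -0.0941  0.0335] mid [ 0.4016 -0.0946] ext [0.0993 0.0394] d [-0.6305 -0.7762] -129.08857019671 red [ 0.3716 -0.126   0.0687]
```

jog_arm(plan="0 0 0 0 0 -0.55 -1;0 0 0 0 0 -0.55 -1;-0.85 -0.6 0.5 0 0 0 -1;-0.85 -0.6 1 0 0 0 -1;-0.87 -0.58 1 0 0 0 -1;0 0 1 0 0 0 -1;0 0 1 0 0 0 -1;0 0 1 0 0 0 -1;0 0 0.5 0 0 0 -1;0 0 0 0 0 0 -1")

```text
time_s: 4.2
tcp_pos: [0.4918, 0.1554, 0.0705]
ee_rot: [[0.153, -0.988, -0.004], [-0.988, -0.153, -0.003], [0.002, 0.005, -1.0]]
wrist_force: [-0.3, -0.4, -0.1]
gripper_width: 1.002
gripper_force: 0.0
```

```bash
python3 - <<'E'
from h import *
delta([0.493,0.156,0.012]); im,d,P=snap("wrist","w2.png")
H=hsv(im);h,s,v=H[...,0],H[...,1],H[...,2]
y=(h>20)&(h<34)&(s>130)&(v>70); print(y.sum()); print("handle",fit(y,P,(0.005,0.05)), r.sense()["ee_rot"])
E
```

```text
units shift [-0.02 -0.06  2.34] turn [0. 0. 0.]
5634
handle (array([0.4959, 0.1424, 0.0316]), array([-0.1523,  0.9883]), array([-0.0375, -0.0144]), array([0.0529, 0.0134]), array([0.4942, 0.1499])) [[ 0.1542 -0.988  -0.0016]
 [-0.988  -0.1542 -0.0013]
 [ 0.0011  0.0018 -1.    ]]
```

jog_arm(plan="0.1 -0.05 1 0 0 0 -1;0 0 0.8 0 0 0 -1;0 0 0.54 0 0 0 -1;0 0 0 0 0 0 1;0 0 0 0 0 0 1;0 0 0 0 0 0 1;0 0 0 0 0 0 1;0 0 0 0 0 0 1;0 0 0 0 0 0 1;0 0 0 0 0 0 1")

```text
time_s: 5.25
tcp_pos: [0.4948, 0.154, 0.0142]
ee_rot: [[0.155, -0.988, 0.0], [-0.988, -0.155, 0.0], [-0.0, -0.0, -1.0]]
wrist_force: [-0.6, -0.2, 0.8]
gripper_width: 0.447
gripper_force: 0.0
```

jog_arm(plan="0 0 0 0 0 0 1;0 0 0 0 0 0 1;0 0 0 0 0 0 1;0 0 0 0 0 0 1;0 0 0 0 0 0 1;0 0 -0.5 0 0 0 1;0 0 -0.8 0 0 0 1;0 0 -0.8 0 0 0 1;0 0 -0.8 0 0 0 1;0 0 -0.8 0 0 0 1")

```text
time_s: 6.25
tcp_pos: [0.4942, 0.1537, 0.1069]
ee_rot: [[0.155, -0.988, -0.001], [-0.988, -0.155, -0.0], [0.0, 0.001, -1.0]]
wrist_force: [0.3, -0.0, -1.1]
gripper_width: 0.292
gripper_force: 30.0
```

```bash
python3 - <<'E'
from h import *
R=np.array([[1,0,0],[0,-1,0],[0,0,-1.]])  # tool x=+x -> socket to -x
delta([0.468,0.424,0.12],R)
s=r.sense();print(s["joints"],s["gripper_width"],s["gripper_force"])
im,d,P=snap("top"); z=P[...,2]
# tray wall top pixels
m=(z>0.018)&(z<0.032)&(P[...,1]>0.34)&(P[...,1]<0.51)&(P[...,0]<0.6)&(P[...,0]>0.28)
p=P[m];print(m.sum(),p.min(0),p.max(0)); 
for u,v in ((72,232),(107,232),(71,300),(107,300)): print(near(P,u,v))
print(cv2.minAreaRect(p[:,:2].astype(np.float32)))
E
```

```text
units shift [-10.84  -0.64  -0.53] turn [  0.01   0.   -10.14]
[ 35.2499  18.5491 -23.5465  -0.0216 -47.9642 -26.3349] 0.2916619888164041 29.988545179367065
183 [0.3154 0.3684 0.0182] [0.5551 0.4812 0.0314]
[0.539  0.4759 0.0219]
[0.4655 0.2488 0.4378]
[0.3342 0.4738 0.0107]
[0.3127 0.2053 0.5775]
((0.4356946647167206, 0.4282638132572174), (0.11065983027219772, 0.24204473197460175), 87.72110748291016)
```

jog_arm(plan="-0.9 -0.08 0 0 0 0 1;-1 -0.08 0 0 0 0 1;-1 -0.08 0 0 0 0 1;-1 -0.08 0 0 0 0 1;-1 -0.08 0 0 0 0 1;-1 -0.08 0 0 0 0 1;-1 -0.08 0 0 0 0 1;-1 -0.08 0 0 0 0 1;-1 -0.08 0 0 0 0 1;-1 -0.08 0 0 0 0 1")

```text
time_s: 7.3
tcp_pos: [0.4755, 0.4022, 0.1053]
ee_rot: [[0.155, -0.988, -0.001], [-0.988, -0.155, -0.001], [0.001, 0.001, -1.0]]
wrist_force: [-0.2, -0.5, -1.2]
gripper_width: 0.293
gripper_force: 30.0
```

jog_arm(plan="-0.95 0 0 0 0 0 1;0 0 0 0 0 -1 1;0 0 0 0 0 -1 1;0 0 0 0 0 -1 1;0 0 0 0 0 -1 1;0 0 0 0 0 -1 1;0 0 0 0 0 -1 1;0 0 0 0 0 -1 1;0 0 0 0 0 -1 1;0 0 0 0 0 -1 1")

```text
time_s: 8.3
tcp_pos: [0.472, 0.4246, 0.1052]
ee_rot: [[0.988, -0.153, -0.001], [-0.153, -0.988, -0.001], [-0.001, 0.001, -1.0]]
wrist_force: [-0.3, -0.3, -1.7]
gripper_width: 0.296
gripper_force: 30.0
```

jog_arm(plan="0 0 0 0 0 -1 1;0 0 0 0 0 -0.14 1;0 0 0.5 0 0 0 1;0 0 0.8 0 0 0 1;0 0 0.8 0 0 0 1;0 0 0 0 0 0 1;0 0 0 0 0 0 1;0 0 0 0 0 0 1;0 0 0 0 0 0 1;0 0 0 0 0 0 1")

```text
time_s: 9.3
tcp_pos: [0.4727, 0.4255, 0.055]
ee_rot: [[1.0, 0.0, 0.001], [0.0, -1.0, 0.001], [0.001, -0.001, -1.0]]
wrist_force: [-0.1, 0.1, -1.4]
gripper_width: 0.298
gripper_force: 30.0
```

```bash
python3 - <<'E'
from h import *
R=np.array([[1,0,0],[0,-1,0],[0,0,-1.]])
delta([0.472,0.426,0.012],R)
s=r.sense();print(s["joints"],s["gripper_width"],s["gripper_force"])
im,d,P=snap("wrist","w3.png")
H=hsv(im);h,s,v=H[...,0],H[...,1],H[...,2]
y=(h>20)&(h<34)&(s>130)&(v>70); y&=P[...,1]>0.3
print("handle",fit(y,P,(0.015,0.15)))
E
```

```text
units shift [-0.03 -0.02  1.72] turn [-0.01 -0.01  0.  ]
[ 56.5411  31.8967  -9.4691   0.0034 -48.5321  33.4826] 0.29822671287492397 29.998611509799957
handle (array([0.4885, 0.4242, 0.0765]), array([-1.   ,  0.006]), array([-0.0326, -0.0366]), array([0.0529, 0.0435]), array([0.4783, 0.4208]))
```

View pics/w3.png

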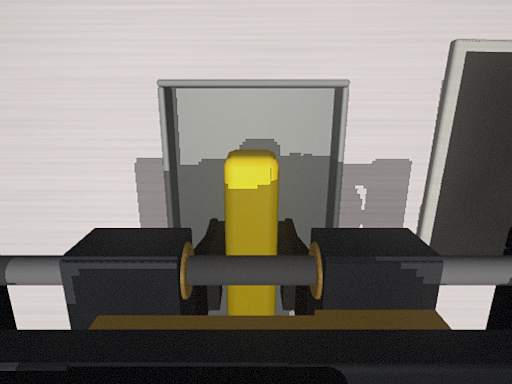

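The handle is centred over the tray, whose rim spans columns 160–348. I'll lower the spinner, release it with the fingers only partly open, and retreat.

jog_arm(plan="0 0 0.6 0 0 0 1;0 0 0.6 0 0 0 1;0 0 0.4 0 0 0 1;0 0 0.15 0 0 0 1;0 0 0 0 0 0 1;0 0 0 0 0 0 0;0 0 0 0 0 0 0;0 0 0 0 0 0 0;0 0 0 0 0 0 0;0 0 0 0 0 0 0")

```text
time_s: 10.35
tcp_pos: [0.4725, 0.4251, 0.0105]
ee_rot: [[1.0, 0.001, 0.0], [0.001, -1.0, 0.0], [0.0, -0.0, -1.0]]
wrist_force: [-0.0, -0.4, 0.7]
gripper_width: 0.493
gripper_force: 0.0
```

jog_arm(plan="0 0 -0.5 0 0 0 0;0 0 -1 0 0 0 0;0 0 -1 0 0 0 0;0 0 -1 0 0 0 0;0 0 -1 0 0 0 0;0 0 -1 0 0 0 0;0 0 -1 0 0 0 0;0 0 -1 0 0 0 0;0 0 -1 0 0 0 0;0 0 0 0 0 0 0")

```text
time_s: 11.35
tcp_pos: [0.4741, 0.4265, 0.2286]
ee_rot: [[1.0, 0.001, 0.007], [0.001, -1.0, 0.007], [0.007, -0.007, -1.0]]
wrist_force: [-0.3, 0.3, 1.6]
gripper_width: 0.499
gripper_force: 0.0
```

jog_arm(plan="0.16 1 0 0 0 0 0;0.16 1 0 0 0 0 0;0.16 1 0 0 0 0 0;0.16 1 0 0 0 0 0;0.16 1 0 0 0 0 0;0.16 1 0 0 0 0 0;0.16 1 0 0 0 0 0;0.16 1 0 0 0 0 0;0.16 1 0 0 0 0 0;0.16 1 0 0 0 0 0")

```text
time_s: 12.35
tcp_pos: [0.5122, 0.1738, 0.2228]
ee_rot: [[1.0, 0.001, -0.0], [0.001, -1.0, -0.0], [-0.0, 0.0, -1.0]]
wrist_force: [-0.2, -1.0, 0.1]
gripper_width: 0.5
gripper_force: 0.0
```

jog_arm(plan="0.16 1 0 0 0 0 0;0.16 1 0 0 0 0 0;0.16 1 0 0 0 0 0;0.16 1 0 0 0 0 0;0.16 1 0 0 0 0 0;0.16 1 0 0 0 0 0;0.16 1 0 0 0 0 0;0.16 1 0 0 0 0 0;0.16 1 0 0 0 0 0;0.16 1 0 0 0 0 0")

```text
time_s: 13.35
tcp_pos: [0.5524, -0.076, 0.2228]
ee_rot: [[1.0, 0.001, -0.0], [0.001, -1.0, 0.0], [-0.0, -0.0, -1.0]]
wrist_force: [0.0, 0.6, 0.5]
gripper_width: 0.5
gripper_force: 0.0
```

jog_arm(plan="0.16 1 0 0 0 0 -0.6;0.16 1 0 0 0 0 -0.6;0.16 1 0 0 0 0 -0.6;0 0 0 0 0 1 -0.6;0 0 0 0 0 1 -0.6;0 0 0 0 0 1 -0.6;0 0 0 0 0 1 -0.6;0 0 0 0 0 1 -0.6;0 0 0 0 0 1 -0.6;0 0 0 0 0 1 -0.6")

```text
time_s: 14.35
tcp_pos: [0.5643, -0.1499, 0.2227]
ee_rot: [[0.555, -0.832, -0.001], [-0.832, -0.555, 0.0], [-0.0, 0.0, -1.0]]
wrist_force: [-0.0, -0.3, 0.4]
gripper_width: 0.798
gripper_force: 0.0
```

jog_arm(plan="0 0 0 0 0 1 -0.6;0 0 0 0 0 1 -0.6;0 0 0 0 0 1 -0.6;0 0 0 0 0 1 -0.6;0 0 0 0 0 1 -0.6;0 0 0 0 0 1 -0.6;0 0 0 0 0 0.6 -0.6;0 0 0 0 0 0 -0.6;0 0 0 0 0 0 -0.6;0 0 0 0 0 0 -0.6")

```text
time_s: 15.35
tcp_pos: [0.5647, -0.1499, 0.2228]
ee_rot: [[-0.321, -0.947, -0.0], [-0.947, 0.321, 0.0], [-0.0, 0.0, -1.0]]
wrist_force: [-0.1, 0.3, -1.0]
gripper_width: 0.8
gripper_force: 0.0
```

```bash
cat >> h.py <<'E'
def tubes(view=None,fn=None,save=None,zmin=0.015):
    im,d,P=snap(view,fn); H=hsv(im);h,s,v=H[...,0],H[...,1],H[...,2]
    red=((h<6)|(h>172))&(s>140)&(v>50)&(P[...,2]>0.012)&(P[...,2]<0.06)
    k,l,st,c=cv2.connectedComponentsWithStats(red.astype(np.uint8)); out=[]
    hi=(P[...,2]>zmin)&(P[...,2]<0.06)
    n2,l2=cv2.connectedComponents(hi.astype(np.uint8))
    for i in range(1,k):
        if st[i,4]<15: continue
        m=hi&(l2==np.bincount(l2[l==i]).argmax())
        cc,a,lo,h2,mid=fit(m,P,(zmin,0.06)); rc=P[l==i].mean(0)
        if a@(rc[:2]-cc[:2])<0:a=-a
        print(view,"px",c[i].round(0),"n",m.sum(),"mid",mid,"mean",cc,"ext",h2-lo,"d",a,"ang",np.degrees(np.arctan2(a[1],a[0])).round(1)); out.append((mid,a))
    return out
E
python3 - <<'E'
from h import *
s=r.sense();print(s["joints"],s["tcp_pos"])
tubes("wrist","w4.png"); tubes("top")
im,d,P=snap("top"); H=hsv(im);h,s,v=H[...,0],H[...,1],H[...,2]
y=(h>20)&(h<34)&(s>130)&(v>70)&(P[...,1]>0.35)&(P[...,1]<0.5); print("handle in tray",fit(y,P,(0,0.06)))
E
```

```text
[  1.0048  18.0715  -5.4536  -0.0037 -66.4792 -19.699 ] [ 0.5647 -0.1499  0.2228]
wrist px [240. 104.] n 2924 mid [ 0.5701 -0.1741] mean [ 0.5694 -0.1751  0.0333] ext [0.0993 0.0399] d [-0.3196 -0.9476] ang -108.6
wrist px [421. 125.] n 3082 mid [ 0.4039 -0.0963] mean [ 0.407  -0.0999  0.0321] ext [0.1005 0.0406] d [-0.6142 -0.7892] ang -127.9
top px [354. 218.] n 382 mid [ 0.5518 -0.352 ] mean [ 0.5503 -0.3507  0.0328] ext [0.1017 0.0393] d [ 0.0176 -0.9998] ang -89.0
top px [295. 219.] n 98 mid [ 0.5555 -0.2068] mean [ 0.5555 -0.2076  0.0339] ext [0.039  0.0313] d [-0.9795  0.2014] ang 168.4
top px [270. 279.] n 390 mid [ 0.4015 -0.0944] mean [ 0.4013 -0.0941  0.0335] ext [0.0994 0.0397] d [-0.6293 -0.7772] ang -129.0
handle in tray (array([0.4743, 0.4256, 0.0282]), array([-1.    ,  0.0038]), array([-0.0448, -0.0217]), array([0.0446, 0.0139]), array([0.4745, 0.4294]))
```

View pics/w4.png

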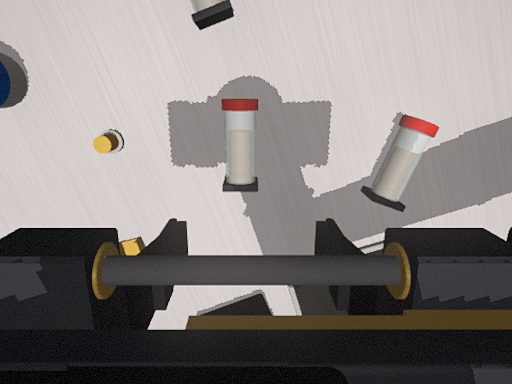

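Tube A is at (240,145), well aligned with the gripper, with cap at the top and foot at the bottom. Tilting and descending.

jog_arm(plan="0 0 0 0 -1 0 -0.6;0 0 0 0 -1 0 -0.6;0 0 0 0 -1 0 -0.6;0 0 0 0 -1 0 -0.6;0 0 0 0 -1 0 -0.6;0 0 0 0 -0.62 0 -0.6;0.8 -0.25 0.7 0 0 0 -0.6;1 -0.24 0.85 0 0 0 -0.6;1 0 0.85 0 0 0 -0.6;1 0 0.85 0 0 0 -0.6")

```text
time_s: 16.5
tcp_pos: [0.5733, -0.1636, 0.0969]
ee_rot: [[-0.227, -0.947, 0.228], [-0.671, 0.322, 0.669], [-0.706, -0.001, -0.708]]
wrist_force: [1.1, -0.0, 0.2]
gripper_width: 0.797
gripper_force: 0.0
```

```bash
python3 - <<'E'
from h import *
s=r.sense();print(s["joints"],s["tcp_pos"],s["ee_rot"])
delta([0.5712,-0.1693,0.0105])
E
```

```text
[-26.1362  33.6179   2.6601 -46.9886 -73.331   27.4599] [ 0.5733 -0.1636  0.0969] [[-0.2271 -0.9469  0.2276]
 [-0.6705  0.3215  0.6686]
 [-0.7063 -0.0008 -0.7079]]
units shift [2.61 0.01 2.27] turn [0. 0. 0.]
```

jog_arm(plan="0.8 0 0.7 0 0 0 -0.6;0.8 0 0.7 0 0 0 -0.6;0.7 0 0.6 0 0 0 -0.6;0.31 0 0.27 0 0 0 -0.6;0 0 0 0 0 0 1;0 0 0 0 0 0 1;0 0 0 0 0 0 1;0 0 0 0 0 0 1;0 0 0 0 0 0 1;0 0 0 0 0 0 1")

```text
time_s: 17.5
tcp_pos: [0.5716, -0.1689, 0.0128]
ee_rot: [[-0.226, -0.947, 0.228], [-0.67, 0.321, 0.669], [-0.707, -0.001, -0.708]]
wrist_force: [-0.2, -0.0, 1.8]
gripper_width: 0.381
gripper_force: 30.0
```

jog_arm(plan="0 0 0 0 0 0 1;0 0 0 0 0 0 1;0 0 0 0 0 0 1;-0.3 0 -0.3 0 0 0 1;-0.6 0 -0.6 0 0 0 1;-0.6 0 -0.6 0 0 0 1;-0.6 0 -0.6 0 0 0 1;-0.6 0 -0.6 0 0 0 1;-0.6 0 -0.6 0 0 0 1;-0.6 0 -0.6 0 0 0 1")

```text
time_s: 18.5
tcp_pos: [0.5709, -0.1687, 0.1502]
ee_rot: [[-0.229, -0.947, 0.227], [-0.67, 0.322, 0.669], [-0.706, 0.001, -0.708]]
wrist_force: [0.5, 0.3, -2.1]
gripper_width: 0.382
gripper_force: 30.0
```

```bash
python3 - <<'E'
from h import *
s=r.sense();print(s["joints"],s["tcp_pos"],s["gripper_width"],s["gripper_force"])
im,d,P=snap("wrist","w5.png")
E
```

```text
[-26.4239  29.9545   4.8163 -45.7662 -77.5735  23.1753] [ 0.5709 -0.1687  0.1502] 0.38188629396300006 29.99830998829566
```

View pics/w5.png

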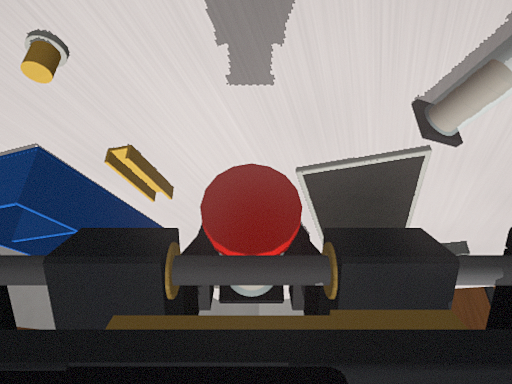

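Tube A is held, with its red cap at (250,210) facing the camera. Now I'll upright it and turn the yaw.

jog_arm(plan="0 0 0 0 0.5 0 1;0 0 0 0 0.8 0 1;0 0 0 0 0.8 0 1;0 0 0 0 0.8 0 1;0 0 0 0 0.8 0 1;0 0 0 0 0.8 0 1;0 0 0 0 0.8 0 1;0 0 0 0 0.8 0 1;0 0 0 0 0.8 0 1;0 0 0 0 0.8 0 1")

```text
time_s: 19.55
tcp_pos: [0.571, -0.1682, 0.1494]
ee_rot: [[-0.307, -0.947, -0.093], [-0.906, 0.321, -0.275], [0.29, 0.0, -0.957]]
wrist_force: [-0.7, -0.8, -2.2]
gripper_width: 0.382
gripper_force: 30.0
```

jog_arm(plan="0 0 0 0 0.8 0 1;0 0 0 0 0.8 0 1;0 0 0 0 0.8 0 1;0 0 0 0 0.8 0 1;0 0 0 0 0.35 0 1;0 0 0 0.55 0 -0.55 1;0 0 0 0.55 0 -0.55 1;0 0 0 0.55 0 -0.55 1;0 0 0 0 0 0 1;0 0 0 0 0 0 1")

```text
time_s: 20.55
tcp_pos: [0.5712, -0.1692, 0.1501]
ee_rot: [[-0.004, -1.0, -0.003], [-0.707, 0.005, -0.707], [0.707, -0.001, -0.707]]
wrist_force: [0.1, 0.2, -1.6]
gripper_width: 0.382
gripper_force: 30.0
```

```bash
cat >> h.py <<'E'
c=2**-.5
RF=np.array([[0,-1,0],[-c,0,-c],[c,0,-c]])  # final placing pose: tool z = -y & down, tool y=-x
E
python3 - <<'E'
from h import *
s=r.sense();print(s["joints"],s["tcp_pos"],s["ee_rot"],s["gripper_width"],s["gripper_force"])
delta([0.478,0.043,0.12],RF)
E
```

```text
[ 14.2431  25.7375 -34.5566  53.6387 -58.2061 -55.6876] [ 0.5712 -0.1692  0.1501] [[-0.0038 -1.     -0.0028]
 [-0.7073  0.0046 -0.7069]
 [ 0.7069 -0.0007 -0.7073]] 0.38182213232807066 29.998903004452586
units shift [-6.84  3.77 -5.14] turn [ 0.02  0.   -0.03]
```

jog_arm(plan="-0.6 0.3 -0.45 0 0 0 1;-0.86 0.47 -0.65 0 0 0 1;-0.86 0.48 -0.65 0 0 0 1;-0.86 0.48 -0.65 0 0 0 1;-0.86 0.48 -0.65 0 0 0 1;-0.86 0.48 -0.65 0 0 0 1;-0.86 0.48 -0.65 0 0 0 1;-0.6 0.35 -0.45 0 0 0 1;-0.48 0.25 -0.34 0 0 0 1;0 0 0 0 0 0 1")

```text
time_s: 21.55
tcp_pos: [0.4786, 0.0461, 0.1192]
ee_rot: [[-0.001, -1.0, 0.0], [-0.708, 0.001, -0.706], [0.706, -0.001, -0.708]]
wrist_force: [0.0, 0.8, -1.6]
gripper_width: 0.385
gripper_force: 30.0
```

```bash
python3 - <<'E'
from h import *
s=r.sense();print(s["joints"],s["tcp_pos"],s["gripper_width"],s["gripper_force"])
delta([0.478,0.043,0.0535],RF)
im,d,P=snap("wrist","w6.png"); im,d,P=snap("scene"); cv2.imwrite("pics/s2.png",cv2.resize(im[100:260,180:400,::-1],None,fx=3,fy=3))
E
```

```text
[ 42.7039  26.4681 -35.5488  34.5107 -66.362  -67.9666] [0.4786 0.0461 0.1192] 0.3847517273314944 29.99921772745438
units shift [-1.77  0.03  1.95] turn [-0.    0.01 -0.01]
```

View pics/s2.png

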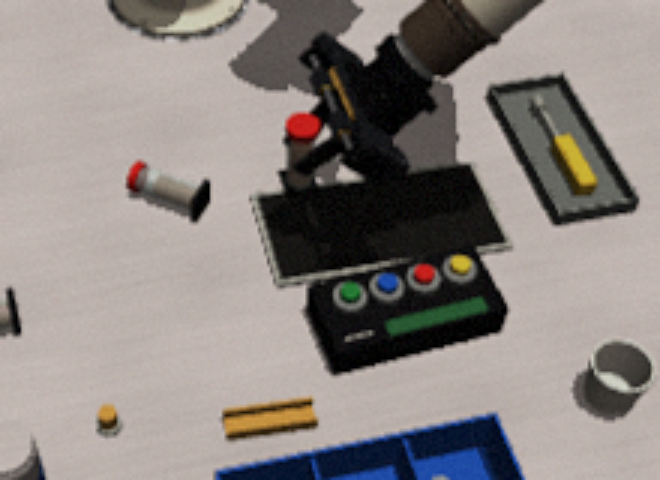

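The tube is upright over the plate and the spinner lies in the tray. Lowering.

jog_arm(plan="-0.5 0 0.5 0 0 0 1;-0.6 0 0.6 0 0 0 1;-0.4 0.03 0.5 0 0 0 1;-0.15 0 0.2 0 0 0 1;-0.06 0 0.08 0 0 0 1;0 0 0 0 0 0 1;0 0 0 0 0 0 1;0 0 0 0 0 0 1;0 0 0 0 0 0 1;0 0 0 0 0 0 1")

```text
time_s: 22.65
tcp_pos: [0.4768, 0.0403, 0.0564]
ee_rot: [[-0.001, -1.0, -0.001], [-0.707, 0.002, -0.707], [0.707, -0.0, -0.707]]
wrist_force: [0.5, -0.0, -2.0]
gripper_width: 0.382
gripper_force: 30.0
```

```bash
python3 - <<'E'
from h import *
s=r.sense();print(s["tcp_pos"],s["wrist_force"],s["gripper_width"])
im,d,P=snap("wrist"); z=P[...,2]
im,d,P=snap("scene"); cv2.imwrite("pics/s3.png",cv2.resize(im[110:210,250:360,::-1],None,fx=6,fy=6))
E
```

```text
[0.4768 0.0403 0.0564] [ 0.514  -0.009  -2.0015] 0.3817641972140257
```

View pics/s3.png

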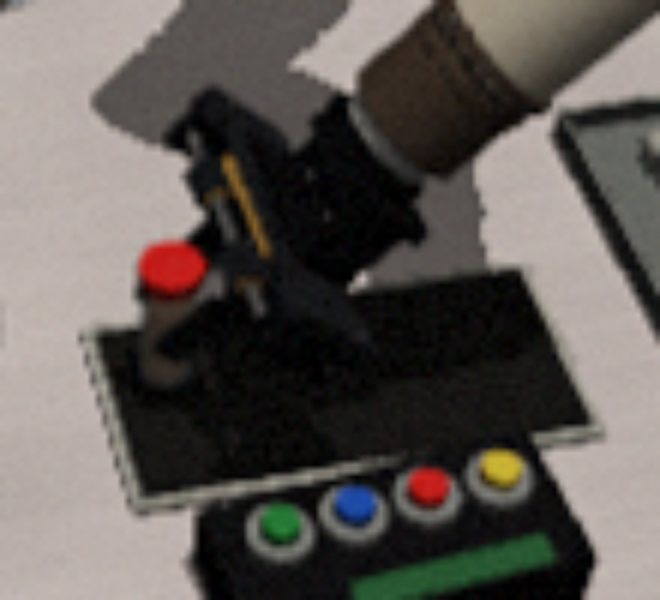

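jog_arm(plan="-0.03 0 0.03 0 0 0 1;-0.03 0 0.03 0 0 0 1;-0.02 0 0.02 0 0 0 1;0 0 0 0 0 0 1;0 0 0 0 0 0 1;0 0 0 0 0 0 1;0 0 0 0 0 0 1;0 0 0 0 0 0 1;0 0 0 0 0 0 1;0 0 0 0 0 0 1")

```text
time_s: 23.75
tcp_pos: [0.4766, 0.04, 0.0535]
ee_rot: [[-0.001, -1.0, -0.001], [-0.706, 0.002, -0.708], [0.708, 0.0, -0.706]]
wrist_force: [-0.5, -0.4, 1.5]
gripper_width: 0.384
gripper_force: 30.0
```

jog_arm(plan="0 0 0 0 0 0 -0.4;0 0 0 0 0 0 -0.4;0 0 0 0 0 0 -0.4;0 0 0 0 0 0 -0.4;0 0 0 0 0 0 -0.4;0 0 0 0 0 0 -0.4;0 0 -0.3 0 0 0 -0.4;0 0 -0.5 0 0 0 -0.4;0 0 -1 0 0 0 -0.4;0 0 -1 0 0 0 -0.4")

```text
time_s: 24.75
tcp_pos: [0.4767, 0.0908, 0.1039]
ee_rot: [[-0.001, -1.0, -0.001], [-0.707, 0.002, -0.707], [0.707, 0.0, -0.707]]
wrist_force: [1.0, -0.3, 0.4]
gripper_width: 0.701
gripper_force: 0.0
```

jog_arm(plan="0 0 -1 0 0 0 -0.4;0 0 -1 0 0 0 -0.4;0 0 -1 0 0 0 -0.4;0 0 -1 0 0 0 -0.4;0.5 0 -0.5 0 0 0 -0.4;0 0 0 0 -1 0 -0.4;0 0 0 0 -1 0 -0.4;0 0 0 0 -1 0 -0.4;0 0 0 0 -1 0 -0.4;0 0 0 0 -1 0 -0.4")

```text
time_s: 25.75
tcp_pos: [0.4768, 0.1618, 0.1929]
ee_rot: [[0.0, -1.0, 0.002], [-0.997, -0.001, -0.08], [0.08, -0.002, -0.997]]
wrist_force: [-0.1, -0.2, -0.8]
gripper_width: 0.699
gripper_force: 0.0
```

```bash
cat >> h.py <<'E'
def caps(view):
    im,d,P=snap(view); H=hsv(im);h,s,v=H[...,0],H[...,1],H[...,2]
    for b in blobs(((h<6)|(h>172))&(s>130)&(v>50),P,(0.075,0.13)):
        print(view,"cap",b[0],b[1],"mid",(b[2]+b[3])/2,"rng",b[3]-b[2],"mean",b[4])
E
python3 - <<'E'
from h import *
s=r.sense();print(s["tcp_pos"],s["joints"],s["ee_rot"]); caps("wrist");caps("scene");caps("top");tubes("top")
E
```

```text
[0.4768 0.1618 0.1929] [ 39.5386  12.4782 -19.5401   4.1619 -60.883  -41.6243] [[ 0.0005 -1.      0.0023]
 [-0.9968 -0.0007 -0.0803]
 [ 0.0803 -0.0022 -0.9968]]
wrist cap [251.4  49.2] 2426 mid [0.4766 0.0471 0.1039] rng [0.0392 0.0395 0.0108] mean [0.4767 0.0471 0.1068]
scene cap [278.  155.1] 84 mid [0.4791 0.0464 0.1026] rng [0.0377 0.0361 0.0191] mean [0.4804 0.0454 0.1054]
top cap [209.1 244.2] 150 mid [0.4747 0.047  0.0957] rng [0.0376 0.0373 0.0392] mean [0.475  0.0476 0.1066]
top px [354. 218.] n 386 mid [ 0.5511 -0.3515] mean [ 0.5504 -0.3505  0.0328] ext [0.1019 0.0404] d [ 0.0107 -0.9999] ang -89.4
top px [270. 279.] n 389 mid [ 0.4016 -0.0945] mean [ 0.4012 -0.0942  0.0336] ext [0.0995 0.0391] d [-0.6311 -0.7757] ang -129.1
```

Tube A stands at (0.477,0.047). Next is tube B.

jog_arm(plan="0 0 0 0 -0.57 0 -0.6;0.8 -0.1 0 0 0 0 -0.6;1 -0.15 0 0 0 0 -0.6;1 -0.15 0 0 0 0 -0.6;1 -0.15 0 0 0 0 -0.6;1 -0.15 0 0 0 0 -0.6;1 -0.15 0 0 0 0 -0.6;1 -0.15 0 0 0 0 -0.6;1 -0.15 0 0 0 0 -0.6;1 -0.15 0 0 0 0 -0.6")

```text
time_s: 26.95
tcp_pos: [0.5092, -0.0595, 0.1923]
ee_rot: [[0.001, -1.0, -0.003], [-1.0, -0.001, -0.01], [0.01, 0.003, -1.0]]
wrist_force: [0.4, 0.5, 0.0]
gripper_width: 0.799
gripper_force: 0.0
```

jog_arm(plan="1 -0.15 0 0 0 0 -0.6;1 -0.15 0 0 0 0 -0.6;1 -0.15 0 0 0 0 -0.6;1 -0.15 0 0 0 0 -0.6;1 -0.15 0 0 0 0 -0.6;1 -0.15 0 0 0 0 -0.6;1 -0.15 0 0 0 0 -0.6;1 -0.15 0 0 0 0 -0.6;0.8 -0.15 0 0 0 0 -0.6;0 0 0 0 0 0 -0.6")

```text
time_s: 27.95
tcp_pos: [0.5431, -0.2805, 0.1933]
ee_rot: [[-0.002, -1.0, -0.003], [-1.0, 0.002, -0.009], [0.009, 0.003, -1.0]]
wrist_force: [-0.3, 0.8, 0.1]
gripper_width: 0.805
gripper_force: 0.0
```

```bash
python3 - <<'E'
from h import *
s=r.sense();print(s["tcp_pos"],s["joints"],s["ee_rot"]); tubes("wrist");tubes("top")
E
```

```text
[ 0.5431 -0.2805  0.1933] [-11.885   21.8947  -4.3452   0.5998 -63.8528  11.5012] [[-0.0021 -1.     -0.0035]
 [-1.      0.0021 -0.0089]
 [ 0.0089  0.0035 -1.    ]]
wrist px [238.  50.] n 3853 mid [ 0.5537 -0.3529] mean [ 0.5533 -0.3549  0.0333] ext [0.0998 0.0402] d [ 0.025  -0.9997] ang -88.6
top px [354. 218.] n 140 mid [ 0.5532 -0.3837] mean [ 0.5514 -0.3841  0.0332] ext [0.0463 0.0396] d [-0.3907 -0.9205] ang -113.0
```

jog_arm(plan="0 0 0 0 -1 -0.17 -0.6;0 0 0 0 -1 0 -0.6;0 0 0 0 -1 0 -0.6;0 0 0 0 -1 0 -0.6;0 0 0 0 -1 0 -0.6;0.7 -0.1 0.1 0 -0.6 0 -0.6;1 -0.1 0.2 0 0 0 -0.6;1 -0.1 0.2 0 0 0 -0.6;1 -0.1 0.2 0 0 0 -0.6;1 0 0.2 0 0 0 -0.6")

```text
time_s: 29.05
tcp_pos: [0.5547, -0.3477, 0.0963]
ee_rot: [[0.017, -1.0, -0.018], [-0.715, -0.025, 0.699], [-0.699, 0.0, -0.715]]
wrist_force: [0.0, 0.2, -0.7]
gripper_width: 0.799
gripper_force: 0.0
```

```bash
python3 - <<'E'
from h import *
s=r.sense();print(s["tcp_pos"],s["joints"],s["ee_rot"]); tubes("wrist")
delta([0.5534,-0.347,0.012])
E
```

```text
[ 0.5547 -0.3477  0.0963] [-35.5265  47.4013  27.6619 -34.4249 -98.8716  40.4   ] [[ 0.0174 -0.9997 -0.0176]
 [-0.7148 -0.0247  0.6989]
 [-0.6991  0.0004 -0.715 ]]
wrist px [254.  74.] n 7772 mid [ 0.5535 -0.3542] mean [ 0.554  -0.3699  0.0315] ext [0.1011 0.0401] d [ 0.024  -0.9997] ang -88.6
wrist px [380. 241.] n 331 mid [ 0.3959 -0.1268] mean [ 0.3973 -0.129   0.0232] ext [0.0401 0.0122] d [-0.5626 -0.8268] ang -124.2
units shift [ 2.19 -0.03  2.32] turn [0. 0. 0.]
```

jog_arm(plan="0.7 0 0.75 0 0 0 -0.6;0.7 0 0.75 0 0 0 -0.6;0.55 0 0.55 0 0 0 -0.6;0.25 0 0.28 0 0 0 -0.6;0 0 0 0 0 0 1;0 0 0 0 0 0 1;0 0 0 0 0 0 1;0 0 0 0 0 0 1;0 0 0 0 0 0 1;0 0 0 0 0 0 1")

```text
time_s: 30.1
tcp_pos: [0.5541, -0.3478, 0.0183]
ee_rot: [[0.017, -1.0, -0.014], [-0.716, -0.022, 0.698], [-0.698, -0.002, -0.716]]
wrist_force: [0.1, -1.3, 2.1]
gripper_width: 0.381
gripper_force: 30.0
```

jog_arm(plan="0 0 0 0 0 0 1;0 0 0 0 0 0 1;0 0 0 0 0 0 1;-0.3 0 -0.3 0 0 0 1;-0.6 0 -0.6 0 0 0 1;-0.6 0 -0.6 0 0 0 1;-0.6 0 -0.6 0 0 0 1;-0.6 0 -0.6 0 0 0 1;-0.6 0 -0.6 0 0 0 1;-0.6 0 -0.6 0 0 0 1")

```text
time_s: 31.1
tcp_pos: [0.5539, -0.346, 0.158]
ee_rot: [[0.017, -1.0, -0.014], [-0.716, -0.022, 0.698], [-0.698, -0.002, -0.716]]
wrist_force: [0.3, 0.1, -1.9]
gripper_width: 0.384
gripper_force: 30.0
```

jog_arm(plan="0 0 0 0 0.5 0 1;0 0 0 0 0.8 0 1;0 0 0 0 0.8 0 1;0 0 0 0 0.8 0 1;0 0 0 0 0.8 0 1;0 0 0 0 0.8 0 1;0 0 0 0 0.8 0 1;0 0 0 0 0.8 0 1;0 0 0 0 0.8 0 1;0 0 0 0 0.8 0 1")

```text
time_s: 32.1
tcp_pos: [0.5546, -0.3454, 0.158]
ee_rot: [[0.019, -1.0, 0.012], [-0.953, -0.021, -0.301], [0.301, -0.006, -0.954]]
wrist_force: [-0.4, -0.8, -0.7]
gripper_width: 0.38
gripper_force: 30.0
```

jog_arm(plan="0 0 0 0 0.8 0 1;0 0 0 0 0.8 0 1;0 0 0 0 0.8 0 1;0 0 0 0 0.8 0 1;0 0 0 0 0.35 0 1;0 0 0 0 0 0 1;0 0 0 0 0 0 1;0 0 0 0 0 0 1;0 0 0 0 0 0 1;0 0 0 0 0 0 1")

```text
time_s: 33.1
tcp_pos: [0.5542, -0.3462, 0.156]
ee_rot: [[0.013, -1.0, 0.017], [-0.699, -0.021, -0.715], [0.715, -0.003, -0.699]]
wrist_force: [0.0, 0.8, -1.0]
gripper_width: 0.379
gripper_force: 30.0
```

```bash
python3 - <<'E'
from h import *
s=r.sense();print(s["tcp_pos"],s["joints"],s["ee_rot"],s["gripper_width"])
delta([0.478,0.130,0.17],RF); caps("scene"); caps("top")
E
```

```text
[ 0.5542 -0.3462  0.156 ] [ -8.349   24.3241 -38.485   73.2788 -47.412  -52.4934] [[ 0.0131 -0.9998  0.0172]
 [-0.6986 -0.0214 -0.7152]
 [ 0.7154 -0.0026 -0.6987]] 0.378962042238752
units shift [-12.95   2.64 -14.07] turn [-0.12 -0.08  0.09]
scene cap [277.9 155.1] 84 mid [0.479  0.0452 0.1017] rng [0.0385 0.0382 0.0224] mean [0.4809 0.045  0.1059]
top cap [209.1 244.1] 149 mid [0.4749 0.0468 0.1039] rng [0.0377 0.0378 0.0226] mean [0.4751 0.0476 0.1071]
```

jog_arm(plan="-0.5 0.1 -0.6 0 0 0 1;-0.8 0.18 -0.93 0 0 0 1;-0.8 0.18 -0.93 0 0 0 1;-0.8 0.18 -0.93 0 0 0 1;-0.8 0.18 -0.93 0 0 0 1;-0.8 0.18 -0.93 0 0 0 1;-0.8 0.18 -0.93 0 0 0 1;-0.8 0.18 -0.93 0 0 0 1;-0.8 0.18 -0.93 0 0 0 1;-0.8 0.18 -0.93 0 0 0 1")

```text
time_s: 34.2
tcp_pos: [0.5042, -0.0506, 0.1744]
ee_rot: [[0.014, -1.0, 0.017], [-0.699, -0.022, -0.715], [0.715, -0.002, -0.699]]
wrist_force: [0.1, 0.3, -0.7]
gripper_width: 0.385
gripper_force: 30.0
```

jog_arm(plan="-0.8 0.18 -0.93 0 0 0 1;-0.8 0.18 -0.93 0 0 0 1;-0.8 0.18 -0.93 0 0 0 1;-0.8 0.18 -0.93 0 0 0 1;-0.8 0.1 -0.93 0 0 0 1;-0.5 0.1 -0.5 -0.12 -0.08 0.09 1;-0.3 0 -0.4 0 0 0 1;0 0 0 0 0 0 1;0 0 0 0 0 0 1;0 0 0 0 0 0 1")

```text
time_s: 35.2
tcp_pos: [0.4773, 0.1293, 0.1854]
ee_rot: [[0.002, -1.0, -0.002], [-0.706, 0.0, -0.708], [0.708, 0.002, -0.706]]
wrist_force: [0.6, -0.4, -0.4]
gripper_width: 0.38
gripper_force: 30.0
```

```bash
python3 - <<'E'
from h import *
s=r.sense();print(s["tcp_pos"],s["joints"],s["gripper_width"])
delta([0.478,0.130,0.056],RF); caps("scene"); tubes("top")
E
```

```text
[0.4773 0.1293 0.1854] [ 49.8224  25.1884 -23.8483  27.5762 -79.76   -64.43  ] 0.38042590463410464
units shift [-3.69 -0.04  3.63] turn [ 0.01 -0.01  0.01]
scene cap [278.  155.2] 82 mid [0.4779 0.045  0.1009] rng [0.0369 0.0373 0.0227] mean [0.4807 0.0452 0.1055]
top px [270. 279.] n 388 mid [ 0.4016 -0.0944] mean [ 0.4012 -0.0943  0.0337] ext [0.0995 0.0384] d [-0.6328 -0.7743] ang -129.3
```

jog_arm(plan="-0.5 0 0.5 0 0 0 1;-0.7 0 0.7 0 0 0 1;-0.7 -0.02 0.7 0 0 0 1;-0.7 -0.02 0.7 0 0 0 1;-0.5 0 0.5 0 0 0 1;-0.4 0 0.35 0 0 0 1;-0.15 0 0.15 0 0 0 1;0 0 0 0 0 0 1;0 0 0 0 0 0 1;0 0 0 0 0 0 1")

```text
time_s: 36.3
tcp_pos: [0.4788, 0.1316, 0.058]
ee_rot: [[0.001, -1.0, 0.001], [-0.708, -0.001, -0.707], [0.707, 0.0, -0.708]]
wrist_force: [-0.2, 0.3, -1.4]
gripper_width: 0.38
gripper_force: 30.0
```

jog_arm(plan="-0.03 0 0.03 0 0 0 1;-0.01 0 0.01 0 0 0 1;0 0 0 0 0 0 1;0 0 0 0 0 0 1;0 0 0 0 0 0 1;0 0 0 0 0 0 1;0 0 0 0 0 0 1;0 0 0 0 0 0 1;0 0 0 0 0 0 1;0 0 0 0 0 0 1")

```text
time_s: 37.3
tcp_pos: [0.4784, 0.1313, 0.0559]
ee_rot: [[0.002, -1.0, -0.0], [-0.707, -0.001, -0.708], [0.708, 0.002, -0.707]]
wrist_force: [0.6, 0.1, -0.7]
gripper_width: 0.382
gripper_force: 30.0
```

Not in contact yet; a little further.

jog_arm(plan="-0.03 0 0.03 0 0 0 1;-0.02 0 0.02 0 0 0 1;0 0 0 0 0 0 1;0 0 0 0 0 0 1;0 0 0 0 0 0 1;0 0 0 0 0 0 1;0 0 0 0 0 0 1;0 0 0 0 0 0 1;0 0 0 0 0 0 1;0 0 0 0 0 0 1")

```text
time_s: 38.3
tcp_pos: [0.4784, 0.1313, 0.0541]
ee_rot: [[0.002, -1.0, -0.0], [-0.707, -0.001, -0.708], [0.708, 0.002, -0.707]]
wrist_force: [-0.6, 0.0, -1.5]
gripper_width: 0.379
gripper_force: 30.0
```

```bash
python3 - <<'E'
from h import *
s=r.sense();print(s["tcp_pos"],s["wrist_force"],s["gripper_width"])
im,d,P=snap("scene"); cv2.imwrite("pics/s4.png",cv2.resize(im[110:210,250:360,::-1],None,fx=6,fy=6))
caps("scene")
E
```

```text
[0.4784 0.1313 0.0541] [-0.6172  0.0149 -1.5249] 0.37888971161830537
scene cap [301.4 151.5] 89 mid [0.4795 0.1375 0.0953] rng [0.0423 0.0521 0.0374] mean [0.4822 0.1315 0.106 ]
scene cap [277.9 155.1] 84 mid [0.4776 0.0454 0.1004] rng [0.0353 0.0368 0.0222] mean [0.4806 0.0451 0.1056]
```

View pics/s4.png

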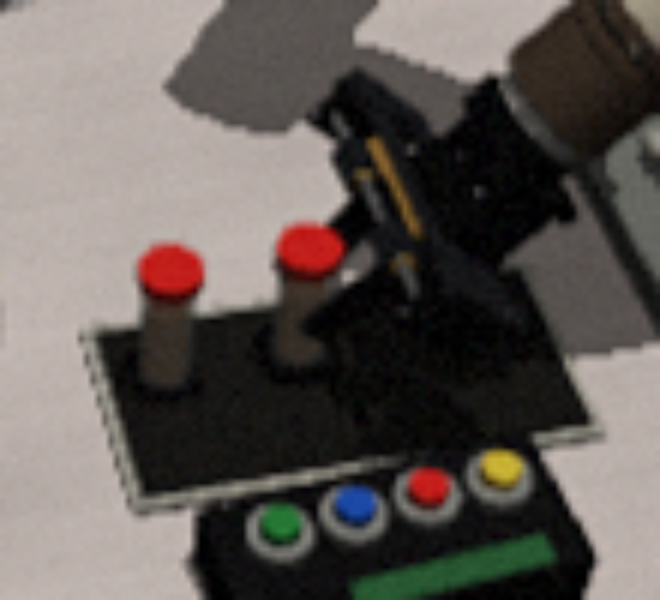

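The two caps are at the same height within a millimetre, at (310,248) and (170,268), so the foot is practically down. One more millimetre, then release.

jog_arm(plan="-0.03 0 0.03 0 0 0 1;0 0 0 0 0 0 1;0 0 0 0 0 0 1;0 0 0 0 0 0 -0.4;0 0 0 0 0 0 -0.4;0 0 0 0 0 0 -0.4;0 0 0 0 0 0 -0.4;0 0 0 0 0 0 -0.4;0 0 0 0 0 0 -0.4;0 0 -0.3 0 0 0 -0.4")

```text
time_s: 39.4
tcp_pos: [0.4778, 0.1358, 0.0582]
ee_rot: [[0.002, -1.0, -0.002], [-0.705, -0.0, -0.709], [0.709, 0.003, -0.705]]
wrist_force: [0.2, 0.6, 0.7]
gripper_width: 0.692
gripper_force: 0.0
```

jog_arm(plan="0 0 -0.5 0 0 0 -0.4;0 0 -1 0 0 0 -0.4;0 0 -1 0 0 0 -0.4;0 0 -1 0 0 0 -0.4;0 0 -1 0 0 0 -0.4;0 0 -1 0 0 0 -0.4;0 0 -1 0 0 0 -0.4;0.5 0 -0.5 0 0 0 -0.4;0 0 0 0 0 0 -0.4;0 0 0 0 0 0 -0.4")

```text
time_s: 40.4
tcp_pos: [0.4782, 0.2519, 0.191]
ee_rot: [[0.002, -1.0, -0.0], [-0.708, -0.001, -0.707], [0.707, 0.002, -0.708]]
wrist_force: [-0.9, -0.5, -0.2]
gripper_width: 0.699
gripper_force: 0.0
```

```bash
python3 - <<'E'
from h import *
s=r.sense();print(s["tcp_pos"],s["joints"],s["gripper_width"])
caps("wrist");caps("scene"); tubes("top")
E
```

```text
[0.4782 0.2519 0.191 ] [ 57.1484  31.6578  -9.8401  22.5408 -88.6181 -65.9017] 0.6990341092714776
wrist cap [252.5  87.6] 954 mid [0.4765 0.0478 0.1017] rng [0.0379 0.0398 0.0138] mean [0.4766 0.0513 0.1056]
wrist cap [250.5 152.8] 1316 mid [0.4784 0.1332 0.1022] rng [0.0393 0.0414 0.0123] mean [0.4786 0.1365 0.1059]
scene cap [301.4 151.7] 79 mid [0.4811 0.1311 0.1013] rng [0.0363 0.0361 0.0221] mean [0.4831 0.1314 0.1057]
scene cap [277.9 155.1] 83 mid [0.4775 0.0459 0.1016] rng [0.036  0.0377 0.0232] mean [0.4804 0.0451 0.1058]
top px [270. 279.] n 387 mid [ 0.4017 -0.0945] mean [ 0.4014 -0.094   0.0335] ext [0.0995 0.0396] d [-0.6335 -0.7738] ang -129.3
```

Both tubes stand. Going for tube C.

jog_arm(plan="0 0 0 0 -1 0 -0.6;0 0 0 0 -1 0 -0.6;0 0 0 0 -1 0 -0.6;0 0 0 0 -1 0 -0.6;0 0 0 0 -1 0 -0.6;0 0 0 0 -0.62 0 -0.6;0.8 0.1 0 0 0 0 -0.6;1 0.18 0 0 0 0 -0.6;1 0.18 0 0 0 0 -0.6;1 0.18 0 0 0 0 -0.6")

```text
time_s: 41.55
tcp_pos: [0.4616, 0.1544, 0.19]
ee_rot: [[0.002, -1.0, -0.004], [-1.0, -0.001, -0.005], [0.005, 0.004, -1.0]]
wrist_force: [0.8, -0.1, 0.4]
gripper_width: 0.802
gripper_force: 0.0
```

jog_arm(plan="1 0.18 0 0 0 0 -0.6;1 0.18 0 0 0 0 -0.6;1 0.18 0 0 0 0 -0.6;1 0.18 0 0 0 0 -0.6;1 0.18 0 0 0 0 -0.6;1 0.18 0 0 0 0 -0.6;1 0.18 0 0 0 0 -0.6;0.7 0.18 0 0 0 0 -0.6;0 0 0 0 0 1 -0.6;0 0 0 0 0 1 -0.6")

```text
time_s: 42.55
tcp_pos: [0.4255, -0.0374, 0.1905]
ee_rot: [[-0.281, -0.96, -0.005], [-0.96, 0.281, -0.004], [0.005, 0.004, -1.0]]
wrist_force: [0.0, -0.3, -0.1]
gripper_width: 0.802
gripper_force: 0.0
```

jog_arm(plan="0 0 0 0 0 1 -0.6;0 0 0 0 0 1 -0.6;0 0 0 0 0 0.81 -0.6;0 0 0 0 0 0 -0.6;0 0 0 0 0 0 -0.6;0 0 0 0 0 0 -0.6;0 0 0 0 0 0 -0.6;0 0 0 0 0 0 -0.6;0 0 0 0 0 0 -0.6;0 0 0 0 0 0 -0.6")

```text
time_s: 43.55
tcp_pos: [0.4269, -0.036, 0.1914]
ee_rot: [[-0.621, -0.784, -0.002], [-0.784, 0.621, -0.001], [0.002, 0.0, -1.0]]
wrist_force: [-0.6, 0.1, -0.8]
gripper_width: 0.802
gripper_force: 0.0
```

```bash
python3 - <<'E'
from h import *
s=r.sense();print(s["tcp_pos"],s["joints"],s["ee_rot"]); tubes("wrist");caps("scene")
E
```

```text
[ 0.4269 -0.036   0.1914] [ 17.1227   4.2498 -28.1913   0.0597 -57.6695 -55.5498] [[-0.6211 -0.7837 -0.0016]
 [-0.7837  0.6211 -0.0014]
 [ 0.0021  0.0004 -1.    ]]
wrist px [233.  61.] n 3800 mid [ 0.403  -0.0959] mean [ 0.4015 -0.0968  0.0334] ext [0.0996 0.0397] d [-0.6311 -0.7757] ang -129.1
scene cap [301.5 151.6] 78 mid [0.4799 0.1311 0.1014] rng [0.0369 0.0354 0.0227] mean [0.4829 0.1317 0.1059]
scene cap [278.  154.6] 84 mid [0.4742 0.0462 0.1025] rng [0.0414 0.0388 0.0194] mean [0.479  0.0459 0.1064]
```

jog_arm(plan="0 0 0 0 -1 0.08 -0.6;0 0 0 0 -1 0 -0.6;0 0 0 0 -1 0 -0.6;0 0 0 0 -1 0 -0.6;0 0 0 0 -1 0 -0.6;0.5 -0.1 0.1 0 -0.62 0 -0.6;0.9 -0.17 0.2 0 0 0 -0.6;0.9 -0.17 0.2 0 0 0 -0.6;0.9 -0.17 0.2 0 0 0 -0.6;0.9 -0.17 0.2 0 0 0 -0.6")

```text
time_s: 44.65
tcp_pos: [0.4022, -0.0957, 0.1037]
ee_rot: [[-0.462, -0.777, 0.427], [-0.566, 0.629, 0.533], [-0.683, 0.005, -0.73]]
wrist_force: [0.5, -0.9, -0.4]
gripper_width: 0.796
gripper_force: 0.0
```

```bash
python3 - <<'E'
from h import *
s=r.sense();print(s["tcp_pos"],s["joints"],s["ee_rot"]); tubes("wrist")
delta([0.4064,-0.0917,0.012])
E
```

```text
[ 0.4022 -0.0957  0.1037] [-29.6017  14.2977 -27.8815 -55.185  -55.2377  26.5927] [[-0.4623 -0.7773  0.4267]
 [-0.5655  0.6291  0.5333]
 [-0.683   0.0052 -0.7304]]
wrist px [250.  74.] n 7141 mid [ 0.4026 -0.0964] mean [ 0.3933 -0.1078  0.0316] ext [0.1024 0.0399] d [-0.6264 -0.7795] ang -128.8
units shift [ 2.2 -0.1  2.8] turn [0. 0. 0.]
```

jog_arm(plan="0.6 -0.05 0.8 0 0 0 -0.6;0.6 -0.04 0.8 0 0 0 -0.6;0.6 0 0.75 0 0 0 -0.6;0.4 0 0.45 0 0 0 -0.6;0 0 0 0 0 0 -0.6;0 0 0 0 0 0 1;0 0 0 0 0 0 1;0 0 0 0 0 0 1;0 0 0 0 0 0 1;0 0 0 0 0 0 1")

```text
time_s: 45.7
tcp_pos: [0.4087, -0.09, 0.0162]
ee_rot: [[-0.462, -0.778, 0.427], [-0.566, 0.629, 0.533], [-0.683, 0.005, -0.73]]
wrist_force: [0.3, -0.1, 0.4]
gripper_width: 0.43
gripper_force: 0.0
```

jog_arm(plan="0 0 0 0 0 0 1;0 0 0 0 0 0 1;0 0 0 0 0 0 1;0 0 0 0 0 0 1;-0.6 0 -0.6 0 0 0 1;-0.6 0 -0.6 0 0 0 1;-0.6 0 -0.6 0 0 0 1;-0.6 0 -0.6 0 0 0 1;-0.6 0 -0.6 0 0 0 1;-0.6 0 -0.6 0 0 0 1")

```text
time_s: 46.7
tcp_pos: [0.4114, -0.0871, 0.1432]
ee_rot: [[-0.464, -0.777, 0.426], [-0.565, 0.63, 0.533], [-0.682, 0.006, -0.731]]
wrist_force: [0.7, 0.2, -1.2]
gripper_width: 0.38
gripper_force: 30.0
```

jog_arm(plan="0 0 0 0 0.5 0 1;0 0 0 0 0.8 0 1;0 0 0 0 0.8 0 1;0 0 0 0 0.8 0 1;0 0 0 0 0.8 0 1;0 0 0 0 0.8 0 1;0 0 0 0 0.8 0 1;0 0 0 0 0.8 0 1;0 0 0 0 0.8 0 1;0 0 0 0 0.8 0 1")

```text
time_s: 47.7
tcp_pos: [0.4117, -0.0867, 0.1427]
ee_rot: [[-0.594, -0.778, -0.206], [-0.738, 0.629, -0.246], [0.321, 0.005, -0.947]]
wrist_force: [-0.7, 0.1, -2.0]
gripper_width: 0.389
gripper_force: 30.0
```

jog_arm(plan="0 0 0 0 0.8 0 1;0 0 0 0 0.8 0 1;0 0 0 0 0.8 0 1;0 0 0 0 0.8 0 1;0 0 0 0 0.35 0 1;0 0 0 0 0 0 1;0 0 0 0 0 0 1;0 0 0 0 0 0 1;0 0 0 0 0 0 1;0 0 0 0 0 0 1")

```text
time_s: 48.7
tcp_pos: [0.4117, -0.0873, 0.1433]
ee_rot: [[-0.428, -0.777, -0.462], [-0.534, 0.629, -0.564], [0.729, 0.005, -0.684]]
wrist_force: [-0.7, 0.3, -1.3]
gripper_width: 0.384
gripper_force: 30.0
```

```bash
python3 - <<'E'
from h import *
s=r.sense();print(s["tcp_pos"],s["joints"],s["ee_rot"],s["gripper_width"])
a=np.radians(46.9); t=np.radians(0)
im,d,P=snap("scene"); cv2.imwrite("pics/s5.png",cv2.resize(im[90:220,200:370,::-1],None,fx=4,fy=4)); caps("scene")
E
```

```text
[ 0.4117 -0.0873  0.1433] [ 24.4451  26.4646 -28.0971  19.1438 -79.7229 -74.4642] [[-0.4277 -0.7771 -0.4617]
 [-0.5343  0.6293 -0.5643]
 [ 0.7292  0.0053 -0.6843]] 0.3843480369911548
scene cap [301.4 151.9] 79 mid [0.4813 0.1308 0.1008] rng [0.0357 0.0361 0.0226] mean [0.4836 0.1311 0.1054]
scene cap [278.2 154.9] 87 mid [0.4768 0.0472 0.101 ] rng [0.0404 0.0348 0.0234] mean [0.4798 0.0463 0.1055]
```

View pics/s5.png

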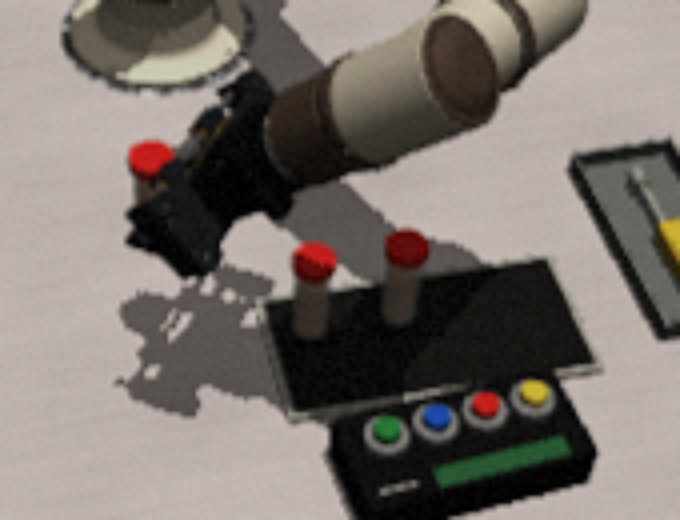

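jog_arm(plan="0.6 0 -0.55 0 0 0 1;0.9 0 -0.85 0 0 0 1;0.25 0 -0.24 0 0 0 1;0 0 0 0.7 0 -0.66 1;0 0 0 0.7 0 -0.66 1;0 0 0 0.7 0 -0.66 1;0 0 0 0.7 0 -0.66 1;0 0 0 0.72 0 -0.66 1;0 0 0 0 0 0 1;0 0 0 0 0 0 1")

```text
time_s: 49.8
tcp_pos: [0.4118, -0.0873, 0.2029]
ee_rot: [[-0.002, -1.0, -0.009], [-0.687, 0.008, -0.727], [0.727, 0.005, -0.687]]
wrist_force: [0.5, 0.5, -0.8]
gripper_width: 0.38
gripper_force: 30.0
```

```bash
python3 - <<'E'
from h import *
s=r.sense();print(s["tcp_pos"],s["joints"],s["ee_rot"],s["gripper_width"])
delta([0.478,0.213,0.2])
E
```

```text
[ 0.4118 -0.0873  0.2029] [ 34.5322  10.8987 -46.7327  39.4257 -69.1671 -61.7391] [[-0.0021 -1.     -0.009 ]
 [-0.6869  0.008  -0.7267]
 [ 0.7267  0.0047 -0.6869]] 0.3795412550324411
units shift [-8.34 -2.55 -8.67] turn [0. 0. 0.]
```

jog_arm(plan="-0.6 -0.2 -0.6 0 0 0 1;-0.9 -0.27 -0.93 0 0 0 1;-0.9 -0.27 -0.93 0 0 0 1;-0.9 -0.27 -0.93 0 0 0 1;-0.9 -0.27 -0.93 0 0 0 1;-0.9 -0.27 -0.93 0 0 0 1;-0.9 -0.27 -0.93 0 0 0 1;-0.9 -0.27 -0.93 0 0 0 1;-0.9 -0.27 -0.93 0 0 0 1;-0.54 -0.19 -0.63 0 0 0 1")

```text
time_s: 50.8
tcp_pos: [0.4791, 0.216, 0.1983]
ee_rot: [[-0.002, -1.0, -0.009], [-0.687, 0.008, -0.726], [0.726, 0.005, -0.687]]
wrist_force: [0.1, 1.1, -2.0]
gripper_width: 0.385
gripper_force: 30.0
```

```bash
python3 - <<'E'
from h import *
s=r.sense();print(s["tcp_pos"],s["joints"],s["ee_rot"],s["gripper_width"])
delta([0.478,0.213,0.055]); caps("scene")
E
```

```text
[0.4791 0.216  0.1983] [ 55.2556  30.0329 -13.0717  23.987  -88.2864 -65.4724] [[-0.0016 -1.     -0.0093]
 [-0.6872  0.0079 -0.7264]
 [ 0.7265  0.0052 -0.6872]] 0.3850961826728725
units shift [-4.08  0.01  4.03] turn [0. 0. 0.]
scene cap [301.4 151.8] 80 mid [0.4805 0.1318 0.1012] rng [0.0383 0.0347 0.0218] mean [0.4834 0.1314 0.1057]
scene cap [277.9 155.1] 84 mid [0.4766 0.0456 0.1011] rng [0.0393 0.0352 0.0208] mean [0.4806 0.0451 0.1056]
```

jog_arm(plan="-0.5 0 0.5 0 0 0 1;-0.75 0 0.73 0 0 0 1;-0.75 0 0.73 0 0 0 1;-0.75 0 0.73 0 0 0 1;-0.7 0 0.7 0 0 0 1;-0.4 0 0.4 0 0 0 1;-0.2 0 0.2 0 0 0 1;0 0 0 0 0 0 1;0 0 0 0 0 0 1;0 0 0 0 0 0 1")

```text
time_s: 51.85
tcp_pos: [0.4775, 0.2106, 0.0584]
ee_rot: [[-0.002, -1.0, -0.007], [-0.688, 0.006, -0.726], [0.726, 0.004, -0.688]]
wrist_force: [-0.3, -0.5, -0.0]
gripper_width: 0.382
gripper_force: 30.0
```

jog_arm(plan="-0.03 0 0.03 0 0 0 1;-0.03 0 0.03 0 0 0 1;0 0 0 0 0 0 1;0 0 0 0 0 0 1;0 0 0 0 0 0 1;0 0 0 0 0 0 1;0 0 0 0 0 0 1;0 0 0 0 0 0 1;0 0 0 0 0 0 1;0 0 0 0 0 0 1")

```text
time_s: 52.85
tcp_pos: [0.477, 0.2099, 0.0554]
ee_rot: [[-0.001, -1.0, -0.008], [-0.686, 0.006, -0.727], [0.727, 0.005, -0.686]]
wrist_force: [0.6, 0.5, -1.7]
gripper_width: 0.38
gripper_force: 30.0
```

```bash
python3 - <<'E'
from h import *
s=r.sense();print(s["tcp_pos"],s["wrist_force"],s["gripper_width"]); caps("scene")
E
```

```text
[0.477  0.2099 0.0554] [ 0.6359  0.4504 -1.7038] 0.3799900679194104
scene cap [322.8 146.5] 79 mid [0.4781 0.2177 0.0998] rng [0.0374 0.0517 0.0346] mean [0.4799 0.2123 0.1106]
scene cap [301.5 151.7] 80 mid [0.4809 0.1329 0.1024] rng [0.0367 0.0374 0.0197] mean [0.4831 0.1316 0.1056]
scene cap [278.1 155.1] 85 mid [0.4799 0.0468 0.1006] rng [0.0383 0.0393 0.0229] mean [0.4805 0.0457 0.1055]
```

jog_arm(plan="-0.05 0 0.05 0 0 0 1;-0.05 0 0.05 0 0 0 1;-0.03 0 0.03 0 0 0 1;-0.02 0 0.02 0 0 0 1;0 0 0 0 0 0 1;0 0 0 0 0 0 1;0 0 0 0 0 0 1;0 0 0 0 0 0 1;0 0 0 0 0 0 1;0 0 0 0 0 0 1")

```text
time_s: 53.9
tcp_pos: [0.4769, 0.2097, 0.0505]
ee_rot: [[-0.001, -1.0, -0.008], [-0.686, 0.006, -0.728], [0.728, 0.005, -0.686]]
wrist_force: [-2.0, 1.8, 4.6]
gripper_width: 0.379
gripper_force: 30.0
```

```bash
python3 - <<'E'
from h import *
s=r.sense();print(s["tcp_pos"],s["wrist_force"],s["gripper_width"]); caps("scene")
E
```

```text
[0.4769 0.2097 0.0505] [-2.0158  1.8061  4.648 ] 0.378907857838277
scene cap [322.6 147.5] 78 mid [0.4757 0.2196 0.0962] rng [0.0405 0.0524 0.0319] mean [0.4799 0.2126 0.1054]
scene cap [301.4 151.8] 82 mid [0.4806 0.1323 0.0998] rng [0.0406 0.0367 0.0248] mean [0.4837 0.1312 0.1058]
scene cap [278.  155.1] 84 mid [0.4778 0.045  0.1006] rng [0.0395 0.0372 0.0224] mean [0.4808 0.0453 0.1057]
```

In contact (4.6 N). Release and retreat.

jog_arm(plan="0 0 0 0 0 0 -0.4;0 0 0 0 0 0 -0.4;0 0 0 0 0 0 -0.4;0 0 0 0 0 0 -0.4;0 0 0 0 0 0 -0.4;0 0 0 0 0 0 -0.4;0 0 -0.3 0 0 0 -0.4;0 0 -0.5 0 0 0 -0.4;0 0 -1 0 0 0 -0.4;0 0 -1 0 0 0 -0.4")

```text
time_s: 54.95
tcp_pos: [0.4776, 0.2619, 0.0994]
ee_rot: [[-0.001, -1.0, -0.008], [-0.687, 0.006, -0.727], [0.727, 0.005, -0.687]]
wrist_force: [0.7, 0.4, 0.2]
gripper_width: 0.7
gripper_force: 0.0
```

jog_arm(plan="0 0 -1 0 0 0 -0.4;0 0 -1 0 0 0 -0.4;0 0 -1 0 0 0 -0.4;0 0 -1 0 0 0 -0.4;0 0 0 0 -1 0 0.5;0 0 0 0 -1 0 1;0 0 0 0 -1 0 1;0 0 0 0 -1 0 1;0 0 0 0 -1 0 1;0 0 0 0 -0.86 0 1")

```text
time_s: 55.95
tcp_pos: [0.4785, 0.3343, 0.169]
ee_rot: [[-0.005, -1.0, -0.003], [-1.0, 0.005, 0.011], [-0.011, 0.003, -1.0]]
wrist_force: [-0.3, -0.2, -0.8]
gripper_width: 0.239
gripper_force: 0.0
```

```bash
python3 - <<'E'
from h import *
s=r.sense();print(s["tcp_pos"],s["joints"],s["ee_rot"],s["gripper_width"]); caps("scene"); caps("wrist"); caps("top"); tubes("top")
im,d,P=snap("top"); H=hsv(im);h,s,v=H[...,0],H[...,1],H[...,2]
y=(h>20)&(h<34)&(s>130)&(v>70)&(P[...,1]>0.35)&(P[...,1]<0.5); print("handle in tray",fit(y,P,(0,0.06)) if y.sum()>20 else None)
im,d,P=snap("scene","s6.png");H=hsv(im);h,s,v=H[...,0],H[...,1],H[...,2]
for n,m in (("red",((h<6)|(h>172))),("yel",(h>20)&(h<34)),("blue",(h>100)&(h<130)),("green",(h>45)&(h<85))):
    for b in blobs(m&(s>110)&(v>50)&(P[...,0]>.6)&(P[...,0]<.68)&(P[...,1]>0.03)&(P[...,1]<.25),P,(0.06,0.09)): print(n,*b)
E
```

```text
[0.4785 0.3343 0.169 ] [ 50.5373  20.3961  -9.952   -0.6155 -59.2439 -50.5363] [[-0.0055 -1.     -0.0026]
 [-0.9999  0.0054  0.0114]
 [-0.0114  0.0026 -0.9999]] 0.23902094122408515
scene cap [300.4 151.7] 76 mid [0.4814 0.128  0.1047] rng [0.0371 0.0352 0.0164] mean [0.4827 0.1278 0.1061]
scene cap [278.  155.2] 85 mid [0.4776 0.0458 0.1007] rng [0.0389 0.038  0.0206] mean [0.4809 0.0451 0.1057]
top cap [180.6 244.3] 156 mid [0.4776 0.1304 0.1063] rng [0.0378 0.0385 0.0206] mean [0.4775 0.1301 0.1069]
top cap [209.2 244.2] 151 mid [0.4748 0.047  0.0953] rng [0.0375 0.0374 0.0402] mean [0.475  0.0476 0.1064]
top px [199. 225.] n 335 mid [0.5265 0.1231] mean [0.5259 0.1184 0.0423] ext [0.1007 0.0396] d [ 0.3772 -0.9261] ang -67.8
handle in tray (array([0.4546, 0.422 , 0.0299]), array([-0.999 ,  0.0453]), array([-0.0145, -0.0091]), array([0.0135, 0.01  ]), array([0.4551, 0.4216]))
red [321.  190.6] 39 [0.6283 0.1446 0.0604] [0.6508 0.172  0.0747] [0.6403 0.1561 0.0694]
yel [333.  187.5] 37 [0.6256 0.1892 0.0616] [0.6472 0.2153 0.0754] [0.6375 0.2004 0.0703]
blue [308.8 193.5] 36 [0.6288 0.1008 0.0604] [0.6519 0.126  0.0754] [0.6435 0.1114 0.07  ]
green [296.5 196.6] 32 [0.6357 0.0566 0.0616] [0.6568 0.0747 0.0748] [0.6474 0.0666 0.0708]
```

View pics/s6.png

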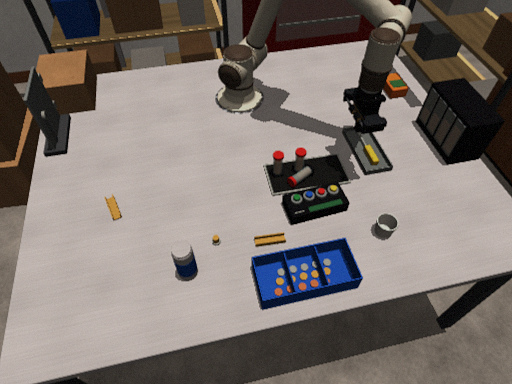

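Tube C was knocked over onto the plate, lying at scene px (301,176); A at (278,157) and B at (300,154) still stand. It's too close to B for the gripper body, so I'll push it along its axis off the plate to the right with closed fingers and then redo it.

jog_arm(plan="0 0 0 0 0 1 1;0 0 0 0 0 1 1;0 0 0 0 0 1 1;0 0 0 0 0 1 1;0 0 0 0 0 1 1;0 0 0 0 0 1 1;0 0 0 0 0 1 1;0 0 0 0 0 1 1;0 0 0 0 0.5 0.5 1;0 0 0 0 1 0 1")

```text
time_s: 57.25
tcp_pos: [0.4763, 0.334, 0.1676]
ee_rot: [[-0.906, -0.371, -0.201], [-0.363, 0.928, -0.079], [0.216, 0.002, -0.976]]
wrist_force: [0.1, 0.4, -0.1]
gripper_width: 0.002
gripper_force: 0.0
```

```bash
python3 - <<'E'
from h import *
tubes("top");caps("top");tubes("scene",zmin=0.02)
c20,s20=np.cos(np.radians(20)),np.sin(np.radians(20))
dd=np.array([.377,-.926,0]);n=np.array([.926,.377,0]);u=np.array([0,0,1.])
z=-u*c20-n*s20; y=-dd; x=np.cross(y,z); R=np.stack([x,y,z],1); np.save("Rpush.npy",R)
print(r.sense()["ee_rot"],r.sense()["tcp_pos"]); delta([0.5009,0.1915,0.13],R)
E
```

```text
top px [199. 226.] n 335 mid [0.5265 0.1229] mean [0.526  0.1184 0.0421] ext [0.1005 0.0382] d [ 0.3711 -0.9286] ang -68.2
top cap [180.6 244.3] 156 mid [0.4775 0.1301 0.1047] rng [0.038  0.038  0.0222] mean [0.4775 0.1301 0.1068]
top cap [209.  244.2] 146 mid [0.4745 0.0469 0.1041] rng [0.0375 0.0374 0.0185] mean [0.475  0.0478 0.1071]
scene px [292. 181.] n 336 mid [0.5171 0.1154] mean [0.5228 0.1216 0.0398] ext [0.1058 0.0704] d [ 0.5727 -0.8197] ang -55.1
[[-0.9079 -0.369  -0.199 ]
 [-0.3607  0.9294 -0.0778]
 [ 0.2137  0.0012 -0.9769]] [0.4793 0.3348 0.1643]
units shift [ 0.99 -5.65  1.61] turn [ 0.03  0.96 -0.06]
```

jog_arm(plan="0 0 0 0 0.96 0 1;0.1 -0.9 0.3 0 0 0 1;0.2 -1 0.3 0 0 0 1;0.2 -1 0.3 0 0 0 1;0.2 -1 0.3 0 0 0 1;0.1 -1 0.3 0 0 0 1;0 -0.7 0.25 0 0 0 1;0 0 0 0 0 0 1;0 0 0 0 0 0 1;0 0 0 0 0 0 1")

```text
time_s: 58.4
tcp_pos: [0.4988, 0.1919, 0.1322]
ee_rot: [[-0.874, -0.37, -0.316], [-0.349, 0.929, -0.123], [0.339, 0.003, -0.941]]
wrist_force: [-0.4, -0.1, -1.1]
gripper_width: 0.009
gripper_force: 0.0
```

```bash
python3 - <<'E'
from h import *
R=np.load("Rpush.npy"); s=r.sense(); print(s["joints"],s["tcp_pos"]); delta([0.5005,0.1925,0.030],R); caps("scene")
im,d,P=snap("scene"); cv2.imwrite("pics/s7.png",cv2.resize(im[100:220,240:370,::-1],None,fx=5,fy=5))
E
```

```text
[  35.5115   28.4231   -3.8644   -4.9334  -77.0083 -101.8574] [0.4988 0.1919 0.1322]
units shift [-1.46 -0.02  3.82] turn [ 0.04  0.02 -0.05]
scene cap [300.7 151.5] 81 mid [0.4795 0.1281 0.1031] rng [0.0394 0.0363 0.0194] mean [0.4821 0.1288 0.1064]
scene cap [278. 155.] 81 mid [0.4781 0.0451 0.1005] rng [0.0375 0.0372 0.0223] mean [0.4804 0.0452 0.106 ]
```

View pics/s7.png

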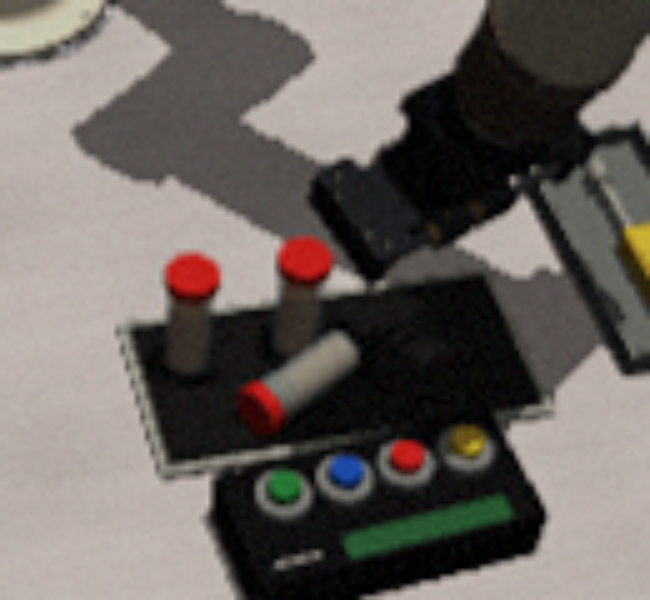

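The tube lies with its cap at (262,405) and its foot near (350,345); A and B stand clear. Lowering behind the foot.

jog_arm(plan="-0.3 0 0.8 0 0 0 1;-0.35 0 0.9 0 0 0 1;-0.35 0 0.9 0 0 0 1;-0.3 0 0.8 0 0 0 1;-0.16 -0.02 0.42 0 0 0 1;0 0 0 0 0 0 1;0 0 0 0 0 0 1;0 0 0 0 0 0 1;0 0 0 0 0 0 1;0 0 0 0 0 0 1")

```text
time_s: 59.5
tcp_pos: [0.5008, 0.1917, 0.0305]
ee_rot: [[-0.874, -0.369, -0.316], [-0.348, 0.93, -0.122], [0.338, 0.003, -0.941]]
wrist_force: [0.0, 0.2, -0.1]
gripper_width: 0.006
gripper_force: 0.0
```

jog_arm(plan="0 -0.2 0 0 0 0 1;0 -0.4 0 0 0 0 1;0 -0.4 0 0 0 0 1;0 -0.4 0 0 0 0 1;0 -0.4 0 0 0 0 1;0 -0.4 0 0 0 0 1;0 -0.4 0 0 0 0 1;0 0 0 0 0 0 1;0 0 0 0 0 0 1;0 0 0 0 0 0 1")

```text
time_s: 60.5
tcp_pos: [0.5242, 0.131, 0.0295]
ee_rot: [[-0.874, -0.369, -0.317], [-0.348, 0.93, -0.123], [0.34, 0.003, -0.94]]
wrist_force: [0.4, 0.6, 0.5]
gripper_width: 0.004
gripper_force: 0.0
```

```bash
python3 - <<'E'
from h import *
s=r.sense(); print(s["joints"],s["tcp_pos"],s["wrist_force"]); caps("scene"); tubes("top"); tubes("scene",zmin=0.02)
E
```

```text
[ 29.5321  35.6471  -8.8714  -3.1243 -65.215  -96.0568] [0.5242 0.131  0.0295] [0.4103 0.5677 0.4852]
scene cap [295.3 151.7] 83 mid [0.4762 0.1107 0.0994] rng [0.0371 0.0377 0.0244] mean [0.4781 0.1101 0.1058]
scene cap [278.  155.2] 85 mid [0.4778 0.0455 0.1008] rng [0.0366 0.0353 0.0217] mean [0.4806 0.0452 0.1054]
top px [218. 226.] n 407 mid [0.531  0.0829] mean [0.5282 0.0714 0.0411] ext [0.1293 0.0447] d [ 0.189 -0.982] ang -79.1
scene px [276. 182.] n 165 mid [0.5391 0.0482] mean [0.5422 0.0433 0.0377] ext [0.066  0.0372] d [ 0.0671 -0.9977] ang -86.2
```

```bash
python3 - <<'E'
from h import *
for v in ("top","scene"):
    im,d,P=snap(v);H=hsv(im);h,s,vv=H[...,0],H[...,1],H[...,2]
    for b in blobs(((h<6)|(h>172))&(s>130)&(vv>50),P,(0.012,0.06)): print(v,"red",b[1],"mid",(b[2]+b[3])/2,"rng",b[3]-b[2])
    m=(P[...,2]>0.04)&(P[...,2]<0.05)&(P[...,0]>0.49)&(P[...,0]<0.59)&(P[...,1]>-.05)&(P[...,1]<.2)&(s<90)
    p=P[m]; print(m.sum())
    for y0 in np.arange(-0.03,0.14,0.015):
        q=p[(p[:,1]>=y0)&(p[:,1]<y0+.015)]
        if len(q)>2: print(round(y0+.0075,4),len(q),q[:,0].min(),q[:,0].max(),q[:,2].max())
    for b in blobs((vv<60),P,(0.012,0.035)): 
        if .4<b[4][0]<.57 and .0<b[4][1]<.2: print("dark",b[1],b[2],b[3])
E
```

```text
top red 53 mid [0.5391 0.0259 0.0369] rng [0.0363 0.0157 0.0283]
192
0.0375 23 0.5258698888198275 0.5486509534420019 0.04971639151415963
0.0525 33 0.5182187558403025 0.5448311415334177 0.04896202899908464
0.0675 34 0.5156920759531232 0.546191666546629 0.047071298907553016
0.0825 33 0.5157696941406331 0.5405191965560733 0.049642901877797296
0.0975 36 0.5102039958453755 0.5381307855725997 0.04899750173886375
0.1125 24 0.5046818899507589 0.534432581923056 0.04888172508624544
0.1275 8 0.5144759429836181 0.5227645852243307 0.04806980978017594
dark 9 [0.5131 0.0317 0.0122] [0.5225 0.0517 0.0314]
dark 10 [0.5134 0.054  0.0121] [0.5181 0.0747 0.0334]
dark 11 [0.5034 0.0933 0.0124] [0.5114 0.1086 0.0343]
dark 46 [0.4442 0.089  0.0121] [0.4835 0.1293 0.0322]
dark 31 [0.4557 0.0278 0.0132] [0.4712 0.0649 0.0324]
dark 8 [0.4546 0.1477 0.0123] [0.4614 0.1661 0.0139]
scene red 39 mid [0.5454 0.0249 0.0341] rng [0.0312 0.0163 0.0273]
65
0.0375 23 0.49031201498679533 0.5504491396775651 0.048071065987076445
0.0525 24 0.4902000186137787 0.5485086848463031 0.049650459673467706
0.0675 17 0.5240054582059263 0.5449996651325175 0.047993156319282804
dark 62 [0.4576 0.0245 0.0122] [0.4989 0.0652 0.0348]
dark 20 [0.5127 0.0141 0.0123] [0.5609 0.0215 0.031 ]
dark 14 [0.543  0.0377 0.0193] [0.5525 0.0821 0.0298]
```

jog_arm(plan="0 -0.4 0 0 0 0 1;0 -0.4 0 0 0 0 1;0 -0.4 0 0 0 0 1;0 -0.4 0 0 0 0 1;0 0 0 0 0 0 1;0 0 0 0 0 0 1;0 0 0 0 0 0 1;0 0 0 0 0 0 1;0 0 0 0 0 0 1;0 0 0 0 0 0 1")

```text
time_s: 61.75
tcp_pos: [0.5391, 0.0941, 0.0295]
ee_rot: [[-0.874, -0.369, -0.317], [-0.348, 0.929, -0.123], [0.34, 0.003, -0.94]]
wrist_force: [-0.4, 0.1, -0.4]
gripper_width: 0.003
gripper_force: 0.0
```

```bash
cat >> h.py <<'E'
def look():
    print(r.sense()["tcp_pos"]); caps("scene"); caps("top")
    for v in ("top","scene"):
        im,d,P=snap(v);H=hsv(im);h,s,vv=H[...,0],H[...,1],H[...,2]
        for b in blobs(((h<6)|(h>172))&(s>130)&(vv>50),P,(0.012,0.06)): print(v,"red",b[1],"mid",(b[2]+b[3])/2,"rng",b[3]-b[2])
        if v=="top":
            m=(P[...,2]>0.03)&(P[...,2]<0.05)&(P[...,0]>0.495)&(P[...,0]<0.62)&(P[...,1]>-.2)&(P[...,1]<.2)&(s<90); p=P[m]
            for y0 in np.arange(-0.16,0.14,0.02):
                q=p[(p[:,1]>=y0)&(p[:,1]<y0+.02)]
                if len(q)>5: print(round(y0+.01,4),len(q),(q[:,0].min()+q[:,0].max())/2,q[:,0].max()-q[:,0].min(),q[:,2].max())
E
python3 -c "from h import *; look()"
```

```text
[0.5391 0.0941 0.0295]
scene cap [294.4 150.4] 56 mid [0.4719 0.1109 0.1051] rng [0.03   0.0388 0.0146] mean [0.4724 0.1085 0.107 ]
scene cap [278.1 154.8] 87 mid [0.476  0.0458 0.1015] rng [0.0426 0.0378 0.0194] mean [0.4798 0.0458 0.1062]
top cap [186.7 245.2] 150 mid [0.4743 0.1129 0.0956] rng [0.0377 0.0388 0.0377] mean [0.4743 0.1124 0.1073]
top cap [209.2 244.2] 151 mid [0.4748 0.0467 0.0979] rng [0.0371 0.0376 0.0345] mean [0.475  0.0475 0.1068]
top red 43 mid [ 0.5435 -0.0124  0.0369] rng [0.0326 0.0123 0.0209]
-0.01 19 0.5451874540558548 0.030789072049073773 0.044821853140426526
0.01 68 0.5425849413932518 0.030989914348911518 0.0455843549575512
0.03 68 0.540082427519085 0.0308421626065547 0.048513647795266346
0.05 67 0.5397291320844382 0.03382890665660332 0.04963030403342872
0.07 64 0.535282779982754 0.035972428522606514 0.04969454260039785
0.09 9 0.5384244305442911 0.010494016190886857 0.04765133073412864
scene red 37 mid [ 0.5542 -0.0148  0.0299] rng [0.027  0.0165 0.0324]
```

jog_arm(plan="0.14 -0.37 0.05 0 0 0 1;0.14 -0.37 0.05 0 0 0 1;0.14 -0.37 0.05 0 0 0 1;0.14 -0.37 0.05 0 0 0 1;0.14 -0.37 0.05 0 0 0 1;0.14 -0.37 0.05 0 0 0 1;0 0 0 0 0 0 1;0 0 0 0 0 0 1;0 0 0 0 0 0 1;0 0 0 0 0 0 1")

```text
time_s: 62.95
tcp_pos: [0.5389, 0.0344, 0.0293]
ee_rot: [[-0.874, -0.369, -0.317], [-0.348, 0.929, -0.123], [0.34, 0.003, -0.94]]
wrist_force: [0.1, -0.6, -0.4]
gripper_width: 0.004
gripper_force: 0.0
```

```bash
python3 -c "from h import *; look()"
```

```text
[0.5389 0.0344 0.0293]
scene cap [276.9 153.3] 51 mid [0.4719 0.045  0.1072] rng [0.0285 0.0358 0.0087] mean [0.4728 0.0435 0.1074]
top cap [186.7 245.1] 146 mid [0.4742 0.1129 0.1053] rng [0.0365 0.0381 0.0187] mean [0.4745 0.1124 0.1073]
top cap [209.1 244.1] 149 mid [0.4747 0.0469 0.1068] rng [0.0376 0.0373 0.0163] mean [0.4751 0.0477 0.107 ]
top red 44 mid [ 0.5636 -0.0677  0.0337] rng [0.0332 0.0176 0.0235]
-0.05 56 0.5588805138557306 0.03175030412144708 0.04369408251669138
-0.03 68 0.5505734321448834 0.03684676735636516 0.043625366892832806
-0.01 72 0.5452459056475322 0.03764486551109947 0.04691990677656244
0.01 59 0.537158167908062 0.040990466568430195 0.04888418801286387
0.03 16 0.5364865860193957 0.014304327989375976 0.04826054623945231
0.11 15 0.6103553845929892 0.016565857894980773 0.049911069850962386
0.13 20 0.6101940214294849 0.016673402386339076 0.04980863275519365
0.15 24 0.609765278892848 0.020079956835190704 0.049876640157624275
scene red 39 mid [ 0.572  -0.0681  0.0286] rng [0.0289 0.021  0.0303]
```

jog_arm(plan="0 -0.4 0 0 0 0 1;0 -0.4 0 0 0 0 1;0 -0.4 0 0 0 0 1;0 -0.4 0 0 0 0 1;0 -0.4 0 0 0 0 1;0 -0.4 0 0 0 0 1;0 -0.4 0 0 0 0 1;0 -0.4 0 0 0 0 1;0 0 0 0 0 0 1;0 0 0 0 0 0 1")

```text
time_s: 64.15
tcp_pos: [0.5683, -0.0407, 0.029]
ee_rot: [[-0.874, -0.368, -0.317], [-0.347, 0.93, -0.123], [0.34, 0.003, -0.94]]
wrist_force: [-0.3, 0.0, 0.1]
gripper_width: 0.007
gripper_force: 0.0
```

```bash
python3 -c "from h import *; look(); tubes('top')"
```

```text
[ 0.5683 -0.0407  0.029 ]
top cap [209.  244.1] 146 mid [0.4747 0.0481 0.0962] rng [0.0379 0.0353 0.0381] mean [0.4752 0.0479 0.1073]
top cap [191.5 244.5] 22 mid [0.4758 0.0982 0.1073] rng [0.0259 0.0084 0.0119] mean [0.476  0.0986 0.1073]
top red 42 mid [ 0.5898 -0.1429  0.0339] rng [0.0339 0.018  0.0227]
-0.13 45 0.5833605761666407 0.028117252619058175 0.04409817755558021
-0.11 53 0.5804389884134052 0.033933364519796116 0.043174111404424176
-0.09 55 0.5737957669012723 0.03133807863740967 0.04044138961332955
-0.07 58 0.5644591123980851 0.03841696826869223 0.04502832172052029
-0.05 21 0.5644053852241216 0.026340630324407366 0.04999220937733062
0.09 15 0.6112270140744267 0.014840856017739323 0.04909283547884091
0.11 18 0.6101239701028707 0.01619357549479472 0.049804160742067394
0.13 16 0.6105020228160011 0.018213866557781122 0.049662227118608016
scene red 40 mid [ 0.5985 -0.1443  0.0296] rng [0.0308 0.0199 0.0301]
top px [272. 208.] n 392 mid [ 0.5748 -0.0919] mean [ 0.5758 -0.0986  0.0339] ext [0.1222 0.0388] d [ 0.2887 -0.9574] ang -73.2
```

jog_arm(plan="0 0.5 0 0 0 0 1;0.34 0.3 -0.94 0 0 0 1;0.34 0 -0.94 0 0 0 1;0.34 0 -0.94 0 0 0 1;0.34 0 -0.94 0 0 0 1;0.34 0 -0.94 0 0 0 1;0.34 0 -0.94 0 0 0 1;0.34 0 -0.94 0 -0.5 0 1;0 0 0 0 -1 0 1;0 0 0 0 -1 0 1")

```text
time_s: 65.4
tcp_pos: [0.562, -0.0208, 0.2053]
ee_rot: [[-0.929, -0.37, 0.009], [-0.37, 0.929, 0.007], [-0.01, 0.003, -1.0]]
wrist_force: [1.0, -0.0, -0.5]
gripper_width: 0.007
gripper_force: 0.0
```

jog_arm(plan="0 0 0 0 0 -1 -0.6;0 0 0 0 0 -1 -0.6;0 0 0 0 0 -1 -0.6;0 0 0 0 0 -1 -0.6;0 0 0 0 0 -1 -0.6;0 0 0 0 0 -1 -0.6;0 0 0 0 0 -1 -0.6;0 0 0 0 0 -1 -0.6;0 0 0 0 0 -1 -0.6;0 0 0 0 0 -1 -0.6")

```text
time_s: 66.4
tcp_pos: [0.5606, -0.0213, 0.2041]
ee_rot: [[0.208, -0.978, 0.001], [-0.978, -0.208, 0.004], [-0.004, -0.001, -1.0]]
wrist_force: [-0.3, -0.1, 0.1]
gripper_width: 0.775
gripper_force: 0.0
```

```bash
python3 - <<'E'
from h import *
s=r.sense(); print(s["joints"],s["tcp_pos"],s["ee_rot"],s["gripper_width"]); tubes("wrist"); tubes("top"); caps("top")
E
```

```text
[ 14.2492  16.6326 -10.2497  -0.2477 -63.027   -2.1292] [ 0.5606 -0.0213  0.2041] [[ 0.208  -0.9781  0.0006]
 [-0.9781 -0.208   0.0041]
 [-0.0039 -0.0014 -1.    ]] 0.7750341872260647
wrist px [245.  36.] n 3752 mid [ 0.5799 -0.1024] mean [ 0.5804 -0.1044  0.0334] ext [0.1  0.04] d [ 0.2982 -0.9545] ang -72.7
top px [272. 208.] n 301 mid [ 0.58   -0.1101] mean [ 0.5797 -0.1115  0.0325] ext [0.0828 0.0373] d [ 0.3069 -0.9517] ang -72.1
top cap [187.4 244.8] 118 mid [0.4751 0.1101 0.1079] rng [0.036  0.0321 0.0164] mean [0.4754 0.1102 0.1077]
top cap [209.1 244.1] 144 mid [0.4756 0.047  0.1032] rng [0.0363 0.0368 0.0229] mean [0.4751 0.0476 0.107 ]
```

jog_arm(plan="0 0 0 0 -0.6 -0.66 -0.6;0 0 0 0 -1 0 -0.6;0 0 0 0 -1 0 -0.6;0 0 0 0 -1 0 -0.6;0 0 0 0 -1 0 -0.6;0 0 0 0 -1 0 -0.6;1 0.1 0.1 0 0 0 -0.6;1 0.1 0.15 0 0 0 -0.6;1 0 0.15 0 0 0 -0.6;1 0 0.15 0 0 0 -0.6")

```text
time_s: 67.55
tcp_pos: [0.5745, -0.0822, 0.1227]
ee_rot: [[0.206, -0.957, -0.202], [-0.676, -0.289, 0.678], [-0.707, -0.003, -0.707]]
wrist_force: [0.8, 0.1, 0.0]
gripper_width: 0.803
gripper_force: 0.0
```

jog_arm(plan="0.8 0 0.1 0 0 0 -0.6;0.23 0 0 0 0 0 -0.6;0 0 0 0 0 0 -0.6;0 0 0 0 0 0 -0.6;0 0 0 0 0 0 -0.6;0 0 0 0 0 0 -0.6;0 0 0 0 0 0 -0.6;0 0 0 0 0 0 -0.6;0 0 0 0 0 0 -0.6;0 0 0 0 0 0 -0.6")

```text
time_s: 68.55
tcp_pos: [0.5794, -0.0976, 0.1037]
ee_rot: [[0.21, -0.957, -0.202], [-0.676, -0.291, 0.678], [-0.707, -0.006, -0.707]]
wrist_force: [0.1, 0.1, 0.5]
gripper_width: 0.794
gripper_force: 0.0
```

```bash
python3 - <<'E'
from h import *
s=r.sense();print(s["tcp_pos"],s["joints"],s["ee_rot"]); tubes("wrist")
delta([0.5783,-0.0972,0.012])
E
```

```text
[ 0.5794 -0.0976  0.1037] [-15.1056  39.98    13.6986 -36.9906 -91.1239  40.7231] [[ 0.2096 -0.9568 -0.2016]
 [-0.6756 -0.2908  0.6775]
 [-0.7068 -0.0058 -0.7073]]
wrist px [253.  64.] n 7631 mid [ 0.5801 -0.1035] mean [ 0.5847 -0.1185  0.0316] ext [0.1011 0.04  ] d [ 0.297  -0.9549] ang -72.7
units shift [2.57 0.06 2.62] turn [0. 0. 0.]
```

jog_arm(plan="0.7 0.03 0.75 0 0 0 -0.6;0.7 0 0.75 0 0 0 -0.6;0.7 0 0.7 0 0 0 -0.6;0.47 0 0.42 0 0 0 -0.6;0 0 0 0 0 0 -0.6;0 0 0 0 0 0 1;0 0 0 0 0 0 1;0 0 0 0 0 0 1;0 0 0 0 0 0 1;0 0 0 0 0 0 1")

```text
time_s: 69.6
tcp_pos: [0.5792, -0.097, 0.0126]
ee_rot: [[0.21, -0.957, -0.201], [-0.676, -0.291, 0.677], [-0.706, -0.007, -0.708]]
wrist_force: [-0.0, 0.4, -0.7]
gripper_width: 0.431
gripper_force: 0.0
```

jog_arm(plan="0 0 0 0 0 0 1;0 0 0 0 0 0 1;0 0 0 0 0 0 1;0 0 0 0 0 0 1;-0.5 0 -0.5 0 0 0 1;-0.8 0 -0.8 0 0 0 1;-0.8 0 -0.8 0 0 0 1;-0.8 0 -0.8 0 0 0 1;-0.8 0 -0.8 0 0 0 1;-0.8 0 -0.8 0 0 0 1")

```text
time_s: 70.6
tcp_pos: [0.578, -0.0971, 0.1728]
ee_rot: [[0.21, -0.957, -0.201], [-0.676, -0.29, 0.677], [-0.706, -0.006, -0.708]]
wrist_force: [-0.3, -0.6, -1.0]
gripper_width: 0.385
gripper_force: 30.0
```

jog_arm(plan="0 0 0 0 0.5 0 1;0 0 0 0 0.8 0 1;0 0 0 0 0.8 0 1;0 0 0 0 0.8 0 1;0 0 0 0 0.8 0 1;0 0 0 0 0.8 0 1;0 0 0 0 0.8 0 1;0 0 0 0 0.8 0 1;0 0 0 0 0.8 0 1;0 0 0 0 0.8 0 1")

```text
time_s: 71.6
tcp_pos: [0.5783, -0.0964, 0.1724]
ee_rot: [[0.276, -0.957, 0.093], [-0.916, -0.291, -0.275], [0.29, -0.009, -0.957]]
wrist_force: [-0.0, -1.5, -1.1]
gripper_width: 0.38
gripper_force: 30.0
```

jog_arm(plan="0 0 0 0 0.8 0 1;0 0 0 0 0.8 0 1;0 0 0 0 0.8 0 1;0 0 0 0 0.8 0 1;0 0 0 0 0.35 0 1;0 0 0 -0.74 0 0.74 1;0 0 0 -0.74 0 0.74 1;0 0 0 0 0 0 1;0 0 0 0 0 0 1;0 0 0 0 0 0 1")

```text
time_s: 72.6
tcp_pos: [0.5771, -0.0977, 0.1712]
ee_rot: [[-0.001, -1.0, 0.006], [-0.708, -0.004, -0.706], [0.706, -0.005, -0.708]]
wrist_force: [0.1, 0.8, -1.3]
gripper_width: 0.385
gripper_force: 30.0
```

```bash
python3 - <<'E'
from h import *
s=r.sense();print(s["tcp_pos"],s["joints"],s["ee_rot"],s["gripper_width"])
delta([0.470,0.209,0.205],RF); caps("scene"); caps("top")
E
```

```text
[ 0.5771 -0.0977  0.1712] [ 22.4172  25.4603 -30.1791  46.7335 -64.1703 -54.8488] [[-0.001  -1.      0.0065]
 [-0.7079 -0.0039 -0.7063]
 [ 0.7063 -0.0053 -0.7079]] 0.38529913147320694
units shift [-7.72  4.23 -9.65] turn [-0.05  0.01 -0.01]
scene cap [296.1 152.6] 67 mid [0.4785 0.1122 0.0991] rng [0.036  0.0341 0.0229] mean [0.4825 0.112  0.1048]
top cap [186.6 245.1] 147 mid [0.4747 0.113  0.1071] rng [0.0363 0.0383 0.0161] mean [0.4746 0.1126 0.1075]
top cap [209.2 244.1] 150 mid [0.4747 0.0466 0.0956] rng [0.0375 0.0378 0.0404] mean [0.4751 0.0474 0.1068]
```

jog_arm(plan="-0.3 0.3 -0.6 0 0 0 1;-0.75 0.4 -0.95 0 0 0 1;-0.75 0.4 -0.95 0 0 0 1;-0.75 0.4 -0.95 0 0 0 1;-0.75 0.4 -0.95 0 0 0 1;-0.75 0.4 -0.95 0 0 0 1;-0.75 0.4 -0.95 0 0 0 1;-0.75 0.4 -0.95 0 0 0 1;-0.75 0.4 -0.95 0 0 0 1;-0.75 0.4 -0.95 0 0 0 1")

```text
time_s: 73.7
tcp_pos: [0.4788, 0.1894, 0.2086]
ee_rot: [[-0.002, -1.0, 0.007], [-0.708, -0.003, -0.706], [0.706, -0.006, -0.708]]
wrist_force: [0.7, 0.0, -1.2]
gripper_width: 0.376
gripper_force: 30.0
```

jog_arm(plan="-0.5 0.2 -0.4 0 0 0 1;-0.17 0.13 -0.1 0 0 0 1;0 0 0 0 0 0 1;0 0 0 0 0 0 1;0 0 0 0 0 0 1;0 0 0 0 0 0 1;0 0 0 0 0 0 1;0 0 0 0 0 0 1;0 0 0 0 0 0 1;0 0 0 0 0 0 1")

```text
time_s: 74.7
tcp_pos: [0.4713, 0.2096, 0.205]
ee_rot: [[-0.002, -1.0, 0.006], [-0.708, -0.003, -0.706], [0.706, -0.006, -0.708]]
wrist_force: [-0.0, -0.2, -0.6]
gripper_width: 0.381
gripper_force: 30.0
```

```bash
python3 - <<'E'
from h import *
s=r.sense();print(s["tcp_pos"],s["joints"],s["ee_rot"],s["gripper_width"])
delta([0.472,0.208,0.056]); caps("scene")
E
```

```text
[0.4713 0.2096 0.205 ] [ 55.5454  27.749  -14.9635  23.8915 -86.848  -65.5392] [[-0.0021 -1.      0.006 ]
 [-0.7081 -0.0027 -0.7061]
 [ 0.7061 -0.0057 -0.7081]] 0.38086700016537417
units shift [-4.16  0.01  4.26] turn [0. 0. 0.]
scene cap [295.4 152. ] 78 mid [0.4768 0.1107 0.1011] rng [0.0375 0.0362 0.0224] mean [0.4802 0.11   0.106 ]
scene cap [278. 155.] 82 mid [0.4782 0.0454 0.1024] rng [0.0373 0.0353 0.0188] mean [0.4807 0.0453 0.1062]
```

jog_arm(plan="-0.5 0 0.5 0 0 0 1;-0.75 0 0.75 0 0 0 1;-0.75 0 0.75 0 0 0 1;-0.75 0 0.75 0 0 0 1;-0.7 0 0.75 0 0 0 1;-0.45 0 0.5 0 0 0 1;-0.26 0 0.26 0 0 0 1;0 0 0 0 0 0 1;0 0 0 0 0 0 1;0 0 0 0 0 0 1")

```text
time_s: 75.75
tcp_pos: [0.4726, 0.2086, 0.057]
ee_rot: [[-0.003, -1.0, 0.007], [-0.709, -0.003, -0.705], [0.705, -0.007, -0.709]]
wrist_force: [-0.5, -0.2, -0.7]
gripper_width: 0.387
gripper_force: 30.0
```

jog_arm(plan="-0.03 0 0.03 0 0 0 1;-0.03 0 0.03 0 0 0 1;0 0 0 0 0 0 1;0 0 0 0 0 0 1;0 0 0 0 0 0 1;0 0 0 0 0 0 1;0 0 0 0 0 0 1;0 0 0 0 0 0 1;0 0 0 0 0 0 1;0 0 0 0 0 0 1")

```text
time_s: 76.75
tcp_pos: [0.4721, 0.208, 0.054]
ee_rot: [[-0.002, -1.0, 0.006], [-0.708, -0.003, -0.706], [0.706, -0.006, -0.708]]
wrist_force: [0.1, 0.5, -1.7]
gripper_width: 0.38
gripper_force: 30.0
```

```bash
python3 - <<'E'
from h import *
s=r.sense();print(s["tcp_pos"],s["wrist_force"],s["gripper_width"]); caps("scene")
E
```

```text
[0.4721 0.208  0.054 ] [ 0.1483  0.4983 -1.6579] 0.3804719459890273
scene cap [322.7 146.3] 80 mid [0.4722 0.2203 0.0981] rng [0.043  0.0521 0.0283] mean [0.4753 0.2141 0.1068]
scene cap [295.5 151.9] 76 mid [0.4758 0.1107 0.101 ] rng [0.0379 0.0357 0.0207] mean [0.4798 0.1104 0.1061]
scene cap [277.9 155.1] 80 mid [0.4784 0.0456 0.102 ] rng [0.0376 0.0356 0.0231] mean [0.4804 0.045  0.1056]
```

jog_arm(plan="-0.03 0 0.03 0 0 0 1;-0.02 0 0.02 0 0 0 1;0 0 0 0 0 0 1;0 0 0 0 0 0 1;0 0 0 0 0 0 -0.4;0 0 0 0 0 0 -0.4;0 0 0 0 0 0 -0.4;0 0 0 0 0 0 -0.4;0 0 0 0 0 0 -0.4;0 0 0 0 0 0 -0.4")

```text
time_s: 77.8
tcp_pos: [0.4721, 0.208, 0.0521]
ee_rot: [[-0.002, -1.0, 0.006], [-0.708, -0.003, -0.706], [0.706, -0.006, -0.708]]
wrist_force: [0.1, -0.3, -0.2]
gripper_width: 0.695
gripper_force: 0.0
```

```bash
python3 - <<'E'
from h import *
s=r.sense();print(s["tcp_pos"],s["wrist_force"],s["gripper_width"]); caps("scene"); caps("wrist")
E
```

```text
[0.4721 0.208  0.0521] [ 0.133  -0.3292 -0.1657] 0.6951848216832875
scene cap [322.5 146.5] 85 mid [0.4652 0.2158 0.1002] rng [0.0514 0.0456 0.0236] mean [0.4752 0.2138 0.1059]
scene cap [295.5 151.9] 77 mid [0.4773 0.1105 0.1007] rng [0.0353 0.0354 0.0244] mean [0.4797 0.1104 0.106 ]
scene cap [278.  155.1] 84 mid [0.4775 0.0454 0.104 ] rng [0.0369 0.0374 0.0196] mean [0.4807 0.0452 0.1058]
wrist cap [244.2   0.7] 60 mid [0.4767 0.0658 0.0966] rng [0.0179 0.004  0.0026] mean [0.4766 0.0661 0.0965]
wrist cap [243.6  42.2] 3808 mid [0.4763 0.0918 0.0918] rng [0.0387 0.0817 0.0326] mean [0.476  0.1172 0.1051]
wrist cap [249.2 211.3] 7699 mid [0.4725 0.2147 0.1023] rng [0.0393 0.0391 0.0132] mean [0.4725 0.2169 0.1066]
```

Released and standing. Retreating slowly, then checking again.

jog_arm(plan="0 0 -0.2 0 0 0 -0.4;0 0 -0.4 0 0 0 -0.4;0 0 -0.6 0 0 0 -0.4;0 0 -0.8 0 0 0 -0.4;0 0 -1 0 0 0 -0.4;0 0 -1 0 0 0 -0.4;0 0 -1 0 0 0 -0.4;0.5 0 -0.5 0 0 0 0;0.5 0 -0.5 0 0 0 1;0.5 0 -0.5 0 0 0 1")

```text
time_s: 78.9
tcp_pos: [0.4709, 0.297, 0.1951]
ee_rot: [[-0.002, -1.0, 0.007], [-0.709, -0.003, -0.706], [0.706, -0.006, -0.709]]
wrist_force: [-0.2, -0.7, -0.3]
gripper_width: 0.512
gripper_force: 0.0
```

jog_arm(plan="0 0 0 0 -1 0 1;0 0 0 0 -1 0 1;0 0 0 0 -1 0 1;0 0 0 0 -1 0 1;0 0 0 0 -1 0 1;0 0 0 0 -0.63 0 1;0 0 0 0 0 0 1;0 0 0 0 0 0 1;0 0 0 0 0 0 1;0 0 0 0 0 0 1")

```text
time_s: 79.9
tcp_pos: [0.4709, 0.297, 0.1931]
ee_rot: [[0.004, -1.0, 0.005], [-1.0, -0.004, 0.0], [-0.0, -0.005, -1.0]]
wrist_force: [-0.1, -0.3, -0.4]
gripper_width: 0.002
gripper_force: 0.0
```

```bash
python3 - <<'E'
from h import *
s=r.sense();print(s["tcp_pos"],s["joints"],s["ee_rot"],s["gripper_width"]); caps("scene"); caps("top"); tubes("top"); 
for vw in ("scene","top"):
  im,d,P=snap(vw,"fin_%s.png"%vw);H=hsv(im);h,s,v=H[...,0],H[...,1],H[...,2]
  for n,m in (("red",((h<6)|(h>172))),("yel",(h>20)&(h<34)),("blue",(h>100)&(h<130)),("green",(h>45)&(h<85))):
    for b in blobs(m&(s>110)&(v>50)&(P[...,0]>.6)&(P[...,0]<.68)&(P[...,1]>0.03)&(P[...,1]<.25),P,(0.06,0.09)): print(vw,n,b[1],(b[2]+b[3])/2,b[4])
  y=(h>20)&(h<34)&(s>130)&(v>70)&(P[...,1]>0.35)&(P[...,1]<0.5)&(P[...,0]<.6); print(vw,"handle in tray",y.sum(),fit(y,P,(0,0.06)) if y.sum()>20 else None)
E
```

```text
[0.4709 0.297  0.1931] [ 49.0317  16.6376 -12.0995   0.2226 -61.0598 -48.8997] [[ 0.0042 -1.      0.0049]
 [-1.     -0.0042  0.0004]
 [-0.0004 -0.0049 -1.    ]] 0.0017749792471255603
scene cap [322.4 146.9] 78 mid [0.4755 0.2147 0.1002] rng [0.0379 0.0385 0.0214] mean [0.4768 0.2126 0.1055]
scene cap [295.5 152.1] 81 mid [0.4791 0.1101 0.1006] rng [0.0383 0.0362 0.0249] mean [0.4802 0.1104 0.1055]
scene cap [278. 155.] 82 mid [0.4772 0.0452 0.1006] rng [0.0414 0.0368 0.0221] mean [0.4807 0.0453 0.1062]
top cap [186.6 245.1] 150 mid [0.4741 0.113  0.1063] rng [0.038  0.0387 0.0171] mean [0.4746 0.1125 0.1071]
top cap [209.1 244.1] 150 mid [0.4751 0.0469 0.0957] rng [0.0365 0.0377 0.0389] mean [0.4751 0.0476 0.1069]
top cap [150.9 247.6] 153 mid [0.4716 0.2161 0.1051] rng [0.0383 0.039  0.0199] mean [0.4712 0.2155 0.1074]
scene red 40 [0.6405 0.158  0.0672] [0.6407 0.156  0.0694]
scene yel 35 [0.6365 0.203  0.0697] [0.6369 0.2008 0.0698]
scene blue 34 [0.644  0.1131 0.0698] [0.6442 0.1112 0.0705]
scene green 30 [0.6456 0.0662 0.0712] [0.6472 0.0666 0.0707]
scene handle in tray 113 (array([0.4812, 0.4214, 0.0285]), array([1.    , 0.0052]), array([-0.0473, -0.0138]), array([0.0391, 0.0122]), array([0.477 , 0.4222]))
top red 44 [0.6367 0.1585 0.0697] [0.6369 0.158  0.071 ]
top yel 47 [0.6349 0.2039 0.0693] [0.6337 0.203  0.0708]
top blue 40 [0.6405 0.1146 0.0714] [0.6402 0.1139 0.0705]
top green 36 [0.6434 0.0693 0.0693] [0.6427 0.0689 0.0705]
top handle in tray 123 (array([0.4536, 0.4265, 0.0284]), array([-0.9905, -0.1376]), array([-0.0308, -0.0153]), array([0.0239, 0.0121]), array([0.4567, 0.4286]))
```

All three tubes stand and the spinner is in the tray. Now the keys, yellow first.

jog_arm(plan="0.5 -0.9 0 0 0 0 1;0.55 -0.95 0 0 0 0 1;0.55 -0.95 0 0 0 0 1;0.55 -0.95 0 0 0 0 1;0.55 -0.95 0 0 0 0 1;0.55 -0.95 0 0 0 0 1;0.51 -0.91 0 0 0 0 1;0 0 1 0 0 0 1;0 0 1 0 0 0 1;0 0 1 0 0 0 1")

```text
time_s: 81.15
tcp_pos: [0.636, 0.2026, 0.1184]
ee_rot: [[0.002, -1.0, 0.006], [-1.0, -0.002, 0.002], [-0.002, -0.006, -1.0]]
wrist_force: [0.3, 0.3, -0.3]
gripper_width: 0.004
gripper_force: 0.0
```

```bash
python3 - <<'E'
from h import *
s=r.sense();print(s["joints"],s["ee_rot"])
delta([0.635,0.203,0.080]); im,d,P=snap("wrist","w9.png")
H=hsv(im);h,s,v=H[...,0],H[...,1],H[...,2]
for n,m in (("red",((h<6)|(h>172))),("yel",(h>20)&(h<34)),("blue",(h>100)&(h<130)),("green",(h>45)&(h<85))):
    for b in blobs(m&(s>110)&(v>50),P,(0.06,0.09),100): print(n,b[0],b[1],(b[2]+b[3])/2,b[4],b[3]-b[2])
E
```

```text
[ 31.555   30.5999  -1.1904   0.0837 -57.8799 -31.4713] [[ 0.0022 -1.      0.0056]
 [-1.     -0.0022  0.002 ]
 [-0.0019 -0.0056 -1.    ]]
units shift [-0.01  0.05  1.53] turn [0. 0. 0.]
red [247.1 141. ] 1002 [0.6383 0.1566 0.0665] [0.6387 0.1561 0.0705] [0.0231 0.023  0.0126]
yel [251.7 204.7] 895 [0.6356 0.2003 0.0663] [0.6356 0.1997 0.07  ] [0.0231 0.0213 0.0123]
blue [242.   68.4] 1153 [0.6418 0.1119 0.067 ] [0.6418 0.1119 0.0707] [0.0221 0.0229 0.0125]
green [236.6   4. ] 263 [0.6446 0.0764 0.0676] [0.6448 0.0766 0.0695] [0.0187 0.0059 0.0103]
```

jog_arm(plan="0 0 0.8 0 0 0 1;0 0 0.6 0 0 0 1;0 0 0.25 0 0 0 1;0 0 0.2 0 0 0 1;0 0 0.15 0 0 0 1;0 0 0.1 0 0 0 1;0 0 0 0 0 0 1;0 0 0 0 0 0 1;0 0 0 0 0 0 1;0 0 0 0 0 0 1")

```text
time_s: 82.2
tcp_pos: [0.6364, 0.2031, 0.0676]
ee_rot: [[0.003, -1.0, 0.007], [-1.0, -0.003, 0.003], [-0.003, -0.007, -1.0]]
wrist_force: [-1.9, 0.1, 3.7]
gripper_width: 0.001
gripper_force: 1.7
```

jog_arm(plan="0 0 0.06 0 0 0 1;0 0 0.06 0 0 0 1;0 0 0.03 0 0 0 1;0 0 0 0 0 0 1;0 0 0 0 0 0 1;0 0 0 0 0 0 1;0 0 0 0 0 0 1;0 0 0 0 0 0 1;0 0 0 0 0 0 1;0 0 0 0 0 0 1")

```text
time_s: 83.2
tcp_pos: [0.6364, 0.2031, 0.0663]
ee_rot: [[0.004, -1.0, 0.007], [-1.0, -0.004, 0.002], [-0.002, -0.007, -1.0]]
wrist_force: [-6.1, 0.5, 14.0]
gripper_width: 0.005
gripper_force: 7.2
```

Yellow bottomed (14 N). Lift, move to blue and press.

jog_arm(plan="0 0 -0.5 0 0 0 1;0 0 -0.75 0 0 0 1;0 0 -0.75 0 0 0 1;0.6 0 0 0 0 0 1;0.8 -0.1 0 0 0 0 1;0.8 -0.1 0 0 0 0 1;0.8 0 0 0 0 0 1;0.64 0 0 0 0 0 1;0 0 0 0 0 0 1;0 0 0 0 0 0 1")

```text
time_s: 84.2
tcp_pos: [0.6411, 0.1111, 0.113]
ee_rot: [[0.002, -1.0, 0.006], [-1.0, -0.002, 0.002], [-0.002, -0.006, -1.0]]
wrist_force: [-0.1, 0.1, -0.1]
gripper_width: 0.004
gripper_force: 0.0
```

```bash
python3 - <<'E'
from h import *
delta([0.6415,0.112,0.0655]); caps("scene"); caps("top")
im,d,P=snap("wrist")
H=hsv(im);h,s,v=H[...,0],H[...,1],H[...,2]
for n,m in (("blue",(h>100)&(h<130)),("green",(h>45)&(h<85))):
    for b in blobs(m&(s>110)&(v>50),P,(0.06,0.09),100): print(n,b[0],b[1],(b[2]+b[3])/2,b[4],b[3]-b[2])
E
```

```text
units shift [-0.03 -0.    1.9 ] turn [0. 0. 0.]
scene cap [292.3 152.5] 29 mid [0.475  0.1011 0.101 ] rng [0.0361 0.0188 0.0214] mean [0.4779 0.099  0.1039]
scene cap [278.1 154.9] 89 mid [0.477  0.0457 0.0992] rng [0.0389 0.0365 0.0243] mean [0.4796 0.0459 0.1056]
top cap [186.7 245.1] 150 mid [0.4742 0.1131 0.106 ] rng [0.0373 0.0381 0.017 ] mean [0.4746 0.1125 0.1071]
top cap [209.2 244.2] 151 mid [0.4746 0.0469 0.0965] rng [0.0371 0.0372 0.0381] mean [0.4751 0.0475 0.1066]
top cap [152.2 246.8] 101 mid [0.4715 0.2122 0.1074] rng [0.0383 0.03   0.014 ] mean [0.4733 0.2119 0.1072]
blue [250.1 206.5] 843 [0.6418 0.1094 0.0663] [0.6419 0.1088 0.0699] [0.0231 0.0186 0.0124]
green [245.3 143. ] 1016 [0.6449 0.0666 0.0671] [0.645  0.0662 0.0706] [0.0223 0.0226 0.012 ]
```

jog_arm(plan="0 0 0.7 0 0 0 1;0 0 0.55 0 0 0 1;0 0 0.25 0 0 0 1;0 0 0.2 0 0 0 1;0 0 0.15 0 0 0 1;0 0 0.1 0 0 0 1;0 0 0.03 0 0 0 1;0 0 0 0 0 0 1;0 0 0 0 0 0 1;0 0 0 0 0 0 1")

```text
time_s: 85.35
tcp_pos: [0.6411, 0.1121, 0.0664]
ee_rot: [[0.004, -1.0, 0.006], [-1.0, -0.004, 0.002], [-0.002, -0.006, -1.0]]
wrist_force: [-6.5, 1.3, 10.8]
gripper_width: 0.008
gripper_force: 5.5
```

jog_arm(plan="0 0 -0.5 0 0 0 1;0 0 -0.75 0 0 0 1;0 0 -0.75 0 0 0 1;0.6 -0.05 0 0 0 0 1;0.7 -0.05 0 0 0 0 1;0.52 -0.04 0 0 0 0 1;0 0 0 0 0 0 1;0 0 0 0 0 0 1;0 0 0 0 0 0 1;0 0 0 0 0 0 1")

```text
time_s: 86.35
tcp_pos: [0.6446, 0.0668, 0.1132]
ee_rot: [[0.003, -1.0, 0.005], [-1.0, -0.003, 0.002], [-0.002, -0.005, -1.0]]
wrist_force: [-0.4, 0.6, 0.6]
gripper_width: 0.003
gripper_force: 0.0
```

jog_arm(plan="0 0 0.7 0 0 0 1;0 0 0.55 0 0 0 1;0 0 0.25 0 0 0 1;0 0 0.2 0 0 0 1;0 0 0.15 0 0 0 1;0 0 0.1 0 0 0 1;0 0 0.04 0 0 0 1;0 0 0 0 0 0 1;0 0 0 0 0 0 1;0 0 0 0 0 0 1")

```text
time_s: 87.35
tcp_pos: [0.6447, 0.0664, 0.0664]
ee_rot: [[0.003, -1.0, 0.006], [-1.0, -0.003, 0.002], [-0.002, -0.006, -1.0]]
wrist_force: [-5.8, 0.2, 11.3]
gripper_width: 0.006
gripper_force: 5.3
```

Green bottomed. Lift clear, check, then hand in.

jog_arm(plan="0 0 -0.5 0 0 0 1;0 0 -0.8 0 0 0 1;0 0 -1 0 0 0 1;0 0 -1 0 0 0 1;0 0 -1 0 0 0 1;0 0 -1 0 0 0 1;0 0 0 0 0 0 1;0 0 0 0 0 0 1;0 0 0 0 0 0 1;0 0 0 0 0 0 1")

```text
time_s: 88.35
tcp_pos: [0.6437, 0.0661, 0.1949]
ee_rot: [[0.003, -1.0, 0.003], [-1.0, -0.003, 0.002], [-0.002, -0.003, -1.0]]
wrist_force: [-0.9, -0.0, -0.7]
gripper_width: 0.005
gripper_force: 0.0
```

```bash
python3 - <<'E'
from h import *
s=r.sense();print(s["tcp_pos"],s["time_s"]); caps("scene"); caps("top"); tubes("top")
im,d,P=snap("scene","fin.png");H=hsv(im);h,s,v=H[...,0],H[...,1],H[...,2]
y=(h>20)&(h<34)&(s>130)&(v>70)&(P[...,1]>0.35)&(P[...,1]<0.5)&(P[...,0]<.6); print("handle",y.sum(),fit(y,P,(0,0.06)))
E
```

```text
[0.6437 0.0661 0.1949] 88.35
scene cap [322.9 147.4] 69 mid [0.4752 0.213  0.1011] rng [0.0351 0.0351 0.022 ] mean [0.4792 0.2138 0.1052]
scene cap [278.  154.9] 90 mid [0.4761 0.0455 0.101 ] rng [0.0391 0.0379 0.02  ] mean [0.4794 0.0457 0.1055]
top cap [186.6 244.9] 146 mid [0.4751 0.1128 0.1076] rng [0.0356 0.0382 0.0147] mean [0.4752 0.1128 0.1069]
top cap [209.1 244.1] 150 mid [0.4743 0.0467 0.0949] rng [0.0378 0.0381 0.0397] mean [0.4752 0.0475 0.1072]
handle 116 (array([0.4814, 0.4214, 0.0283]), array([0.9997, 0.023 ]), array([-0.045 , -0.0141]), array([0.0393, 0.0123]), array([0.4785, 0.4223]))
```

View pics/fin.png

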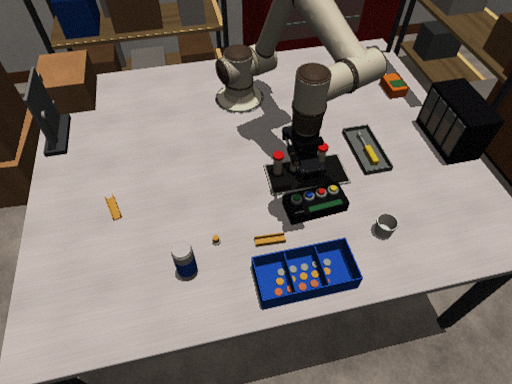

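The final view shows the spinner in the tray at (370,150) and tube caps at (278,155) and (323,147). The third tube is hidden behind the gripper here, but the top camera sees its cap at (187,245). All keys are up.

```bash
python3 -c "
from station import r
print(r.finish_job())"
```

```text
the job is handed in; nothing more can be done
None
```

The job is handed in: all three coin tubes that were there stand on the plate, the spinner lies in the tray, and yellow, blue and green were pressed in that order with red untouched. No pass or fail came back; one tube fell after its first placing, so I pushed it off the plate and stood it up again before the audit.

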